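# Unload the spice carousel into the carry caddy

## Robot

A 7-joint arm with a two-finger parallel gripper is mounted at the origin on the work surface. World frame = base frame: x ahead of the robot, y to its left, z up, the work surface at z = 0. Lengths are in m, angles in rad, forces in N, time in s.
With the tool pointing down it reaches from about 0.4 to 0.85 m from the base axis. Payload 4.5 kg.
Tool frame: the origin (TCP) lies midway between the tips of the shut fingers; the grasp point (between the pads) lies 19 mm behind it; y points along the fingers, z is the direction in which the jaws open and shut, and the axes are right-handed (so a half turn about y gives the same grasp; the last joint's range is limited). The gripper opens to 88 mm and grips with 3 to 60 N. Pads are 18 mm wide; open, the fingers measure 123 mm over their backs; the gripper's body (75 mm by 187 mm) begins 45 mm behind the grasp point.
Start: joints at [-1.168, 0.689, -0.195, 1.565, 0.157, 0.902, -0.215], TCP at [0.225, 0.583, 0.239] pointing down, gripper open.
Joint ranges: [-3.01, 3.01], [-0.46, 2.08], [-1.47, 1.51], [0.13, 2.56], [-1, 4.14], [0.04, 2.09], [-2.66, 2.66]. Speed limits (rad/s): [2.57, 2.57, 3.14, 3.14, 3.14, 3.14, 3.14].

## Interface

Orientations are given as a unit quaternion [x, y, z, w].
In Python, from plant import r, snapshot, get_calibration, job, boxes_of gives the robot as it stands. The module is installed in compiled form; this text tells all that it offers.
- The arm moves only by the shell command python3 -m handwheel 'ROWS' [OPENING] [FORCE]. ROWS is JSON, a list that holds one entry, the list of rows, each a list of 6 numbers: the shift along the tool's x, y, z as a fraction of full scale, then the turn, a rotation vector about the tool's x, y, z as a fraction of full scale. In form: [[[x, y, z, wx, wy, wz], ...]]. A call has 1 to 12 rows; each row is the pose to reach, as a shift and turn from the pose commanded when the call began, along the tool's axes at that moment, turning the shorter way round; what a row does not reach only later rows make up. Full scale, the value 1, is 100 cm for a shift and 180 degrees for a turn. A row lasts 1/12 s, in which the tool goes at most 41.7 mm and 7.16 degrees, less where a joint would pass 70% of its speed; a pose out of reach is approached as far as the arm can. A call with a number of a shift or a turn outside -1 to 1 is refused whole. A call with a gripper value outside its range is refused whole. OPENING is the opening, from -1 (shut) to 1 (fully open), set as the call begins (- or left out, the last holds). The fingers move at their own pace and stop on an object; FORCE is the grip in N (left out, the last holds). Time passes only in rows, so rows that repeat a pose let the fingers close. It gives the time, the measured TCP pose, the force and the opening at its end, in the units of the state.
- r.get_state(): the state, without advancing time (a new reading comes with each control period).
- snapshot(name): name is "scene" or "top" or "wrist"; returns the picture (480x640x3 uint8, red, green, blue); there is no depth.
- get_calibration(name): a dict with "fx", "fy", "cx", "cy" (pixels), "T" (4x4, takes a point from camera to world coordinates). Camera axes: x right, y down, z forward; pixel columns grow to the right and rows downward; lengths in m; the calibration is good to about 2 mm. A picture is of the moment at which its call begins: read the wrist's pose just before it. get_calibration takes no time and is no camera call; for the wrist camera it gives the pose at the moment of the call.
- job.finish_job(): hands the job in, once; it reports no verdict.
Trained networks look in the newest picture that a camera, given by its name, has taken for a name from the list of things; names that differ only in an ending like _2 or _b are one class to them, and where a whole thing is asked for, a point or a joint stands for the part that bears it (a point fixed in the world has none). Each returns a list of dicts, best first, with "confidence" (0 to 1); they miss things now and then, are a little off and sometimes report something else, mostly with a low value. They report only what shows in the picture. A call takes as long as a camera call. They do not tell look-alikes from the thing itself.
- boxes_of(thing, camera): "bbox" ([left, top, right, bottom] in pixels, round what is visible of it).
The state is a dict: "clock": time; "q": joint angles; "qd": joint speeds; "joint_torque": joint torques, N m; "tool_pos": TCP position; "eef_rot": TCP orientation; "contact_force": force on the tool from outside, world axes, zero at the start; "moment": the same for the moment, N m; "opening": opening from 0.0 (shut) to 1.0 (fully open).
Only numpy, scipy, OpenCV 4.12 (cv2) and the standard library are available. Lean on these libraries where they do the work, as an engineer would, in place of code of your own. Each camera call takes 0.05 s, during which the arm holds its last target. There are 200 camera calls.

## Task

Empty the spice carousel for cleaning: turn each steel pot that is mounted in it round to the gap in the wire guard, unscrew it there and stand it upright in a bay of the oak carry caddy, and put the loose steel pot from the counter into the caddy too. When all the pots stand in the caddy, swing the caddy's wire bail over them and fully down into its catches at the front. Leave the mug, bowl, spoon, bottle, tin and egg cup where they are.

Things in the scene. Friction and masses are not known exactly. Their poses are not given: they have to be found in the camera images.
- carousel: revolving spice carousel, fixed to the counter, 268 mm in diameter. Origin: centre of its round foot on the counter, z up; its turret turns about this z axis. Its -x axis points from the middle to the gap in the guard, towards the robot
- guard (a point): middle of the guard: two steel wires 5 mm thick bent to C-shaped arcs of radius 78 and 104 mm round the turret axis, at 130 to 136 mm above the counter, on three thin posts at radius 127 mm. It hangs 8 mm above the pots, so that a pot can be lifted out only at its gap, which spans 60 degrees either side of carousel -x. Open in the middle for the knob
- turret (a joint): angle of the turret (rad), 0 at the start, growing counter-clockwise seen from above. It turns both ways, 9.4 rad at most, and clicks to rest at every multiple of pi/2: let go within 0.2 rad of a click and it springs to it. Less than 0.5 N m turns it
- knob (a point): grip point on the turret's square wooden knob, on the turning axis, 138 mm above the counter. The knob is 26 mm square, from 116 to 152 mm high; at turret angle 0 its faces are square to the carousel's x and y axes. Open fingers fit round it between the pots
- gap (a point): socket floor at the guard's gap, 85 mm from the turret axis, 32 mm above the counter; fixed to the carousel. Each of the turret's four sockets is 66 mm wide, 21 mm high, with a coarse three-start thread: turned counter-clockwise seen from above, a pot climbs 4 mm in the first 60 degrees; from 68 degrees on it is free and lifts straight out; it stops at 97. 80 to 85 is best. It turns easily
- bail (a joint): angle of the caddy's wire bail (rad): 0 = down at the front, in its catches (its stop); grows as it is swung up and back (pi/2 = upright; starts laid back at 1.9 to 2.5). The hinge is stiff (0.16 N m), so the bail stays where it is left
- caddy: fixed oak carry caddy, an open tray 66 mm (x) by 252 mm (y), walls 50 mm high and 4 mm thick, floor 4 mm thick, split along y by three walls into four bays in a row, each 58 by 58 mm. Origin: centre of its underside. Its long side -x faces the robot
- bail_hinge (a point): middle of the bail's hinge line, which runs along the caddy's y axis, 55 mm behind the caddy's centre (caddy +x) and 60 mm above the counter
- bail_grip (a point): middle of the bail's crossbar: a wooden sleeve 12 mm thick, 70 mm long along the caddy's y axis, 120 mm from the hinge line. It sweeps over the pots' tops in an arc and comes down in front of the tray, 65 mm before the caddy's centre and 60 mm above the counter. The 7 mm wire arms are 133 mm either side, outside the tray
- bay1 (a point): middle of the floor of bay 1 of the caddy (bay1 is at the caddy's +y end, bay4 at its -y end, 62 mm apart)
- bay2 (a point): middle of the floor of bay 2 of the caddy (bay1 is at the caddy's +y end, bay4 at its -y end, 62 mm apart)
- bay3 (a point): middle of the floor of bay 3 of the caddy (bay1 is at the caddy's +y end, bay4 at its -y end, 62 mm apart)
- bay4 (a point): middle of the floor of bay 4 of the caddy (bay1 is at the caddy's +y end, bay4 at its -y end, 62 mm apart)
- pot1: steel spice pot, an upright cylinder 42 mm in diameter, 90 mm tall, 160 g, weighted base; three 5 mm pegs stick out 5 mm from its side 9 mm above its underside, 120 degrees apart, the first along its own +x. Origin: centre of the underside, z up. If present, it starts screwed into the turret's socket at the guard's gap (carousel -x), its underside 32 mm up, its +x away from the turret axis
- pot2: steel spice pot, an upright cylinder 42 mm in diameter, 90 mm tall, 160 g, weighted base; three 5 mm pegs stick out 5 mm from its side 9 mm above its underside, 120 degrees apart, the first along its own +x. Origin: centre of the underside, z up. If present, it starts screwed into the turret's socket at carousel -y, its underside 32 mm up, its +x away from the turret axis
- pot3: steel spice pot, an upright cylinder 42 mm in diameter, 90 mm tall, 160 g, weighted base; three 5 mm pegs stick out 5 mm from its side 9 mm above its underside, 120 degrees apart, the first along its own +x. Origin: centre of the underside, z up. If present, it starts screwed into the turret's socket at the back (carousel +x), its underside 32 mm up, its +x away from the turret axis
- pot4: steel spice pot, an upright cylinder 42 mm in diameter, 90 mm tall, 160 g, weighted base; three 5 mm pegs stick out 5 mm from its side 9 mm above its underside, 120 degrees apart, the first along its own +x. Origin: centre of the underside, z up. If present, it starts screwed into the turret's socket at carousel +y, its underside 32 mm up, its +x away from the turret axis
- loose_pot: steel spice pot, an upright cylinder 42 mm in diameter, 90 mm tall, 160 g, weighted base; three 5 mm pegs stick out 5 mm from its side 9 mm above its underside, 120 degrees apart, the first along its own +x. Origin: centre of the underside, z up. It stands loose on the counter in front of the carousel, on the robot's left
- mug: white mug, 72 mm wide, 85 mm tall, handle on its +y side; a bystander. Origin: centre of its underside
- sugar_bowl: small blue bowl, 90 mm wide, 50 mm tall; a bystander. Origin: centre of its underside
- spoon: wooden spoon lying on the counter; a bystander. Origin: centre of its underside (of its length for the spoon)
- oil: green glass oil bottle, 60 mm wide, 190 mm tall; a bystander. Origin: centre of its underside
- tin: metal tin, 74 mm wide, 100 mm tall; a bystander. Origin: centre of its underside
- egg_cup: white egg cup, 44 mm wide, 55 mm tall; a bystander. Origin: centre of its underside
Not all that is in view belongs to the job. What is shaped like the pot4 but orange is not meant.

How it is judged:
By the outcome, as a careful person would: the job done as asked, in the order asked, and still so for the second after the job is handed in, with the robot touching nothing.
Of pot1, pot2, pot3, pot4 only 2 to 3 are there at a start; the rules pass over those that are not, and their reading is None.
At some moment in a run one of loose_pot may be knocked a few centimetres aside while the robot is not near it.
It also fails if it takes over 210 s, if anything falls off the work surface, if the arm or the gripper's body presses on something with over 40 N, if the wrist force passes 120 N, or if a joint passes its speed limit or range.

## Working session

There is one attempt and no reset: what is moved stays moved. The work goes in short steps, Python scripts to look and compute and a shell command to move; the robot and the scene stay as the last step left them, time stands still between calls to the robot, and variables do not carry over. Pictures are saved under pics/ and viewed, about 12 in all and at most 16, crops included, and the job is handed in when it is done.

```bash
mkdir -p pics; cat > h.py <<'E'
import numpy as np, cv2
from plant import r, snapshot, get_calibration, job, boxes_of
from scipy.spatial.transform import Rotation as R
def snap(cam,name,crop=None,scale=1):
    im=snapshot(cam)[:,:,::-1].copy()
    if crop: im=im[crop[1]:crop[3],crop[0]:crop[2]]
    if scale!=1: im=cv2.resize(im,None,fx=scale,fy=scale,interpolation=cv2.INTER_CUBIC)
    cv2.imwrite('pics/'+name,im)
def onplane(cam,u,v,z):
    c=get_calibration(cam);T=np.array(c['T'])
    d=T[:3,:3]@np.array([(u-c['cx'])/c['fx'],(v-c['cy'])/c['fy'],1]);o=T[:3,3]
    return o+d*(z-o[2])/d[2]
def proj(cam,p):
    c=get_calibration(cam);T=np.array(c['T'])
    q=T[:3,:3].T@(np.array(p)-T[:3,3]);return np.array([c['cx']+c['fx']*q[0]/q[2],c['cy']+c['fy']*q[1]/q[2]])
def st():
    s=r.get_state();print('t',round(s['clock'],2),'pos',np.round(s['tool_pos'],4),'R\n',np.round(R.from_quat(s['eef_rot']).as_matrix(),3),'F',np.round(s['contact_force'],1),'op',round(s['opening'],3),'q',np.round(s['q'],2));return s
E
python3 - <<'E'
from h import *
st()
a=snapshot('top');b=snapshot('scene')
cv2.imwrite('pics/top0.png',a[:,:,::-1]);cv2.imwrite('pics/scene0.png',b[:,:,::-1])
for cam in('top','scene'):
    print(cam,np.round(get_calibration(cam)['T'],3).tolist(),get_calibration(cam)['fx'])
    for t in ['carousel','caddy','pot1','loose_pot','knob','bail','bail_grip','mug','oil','tin','egg_cup','sugar_bowl','spoon']:
        print(t,[(np.round(x['bbox']).astype(int).tolist(),round(x['confidence'],2)) for x in boxes_of(t,cam)[:5]])
E
```

```text
t 0.0 pos [0.2251 0.5824 0.2379] R
 [[ 0.933 -0.001  0.36 ]
 [-0.36  -0.002  0.933]
 [ 0.    -1.    -0.002]] F [-0.4 -0.3  0. ] op 1.0 q [-1.17  0.69 -0.19  1.57  0.16  0.9  -0.22]
top [[0.001, -0.993, 0.117, 0.376], [-1.0, -0.001, 0.001, 0.062], [-0.001, -0.117, -0.993, 1.444], [0.0, 0.0, 0.0, 1.0]] 500.44800328625337
carousel [([218, 154, 311, 257], 0.68)]
caddy [([387, 204, 489, 294], 0.66)]
pot1 [([250, 227, 267, 246], 0.78), ([220, 192, 244, 211], 0.64), ([172, 224, 196, 239], 0.52), ([286, 195, 306, 218], 0.5)]
loose_pot [([242, 280, 259, 299], 0.74), ([218, 152, 312, 254], 0.44)]
knob [([225, 165, 308, 253], 0.55)]
bail [([385, 203, 490, 241], 0.84), ([218, 155, 310, 256], 0.74)]
bail_grip [([383, 202, 490, 245], 0.89), ([331, 163, 364, 192], 0.72), ([318, 133, 347, 166], 0.61), ([251, 227, 272, 246], 0.26)]
mug [([308, 278, 348, 305], 0.69), ([219, 157, 312, 254], 0.15)]
oil [([385, 147, 410, 179], 0.72)]
tin [([317, 133, 348, 166], 0.83), ([309, 280, 350, 302], 0.44)]
egg_cup [([192, 291, 209, 308], 0.66)]
sugar_bowl [([332, 163, 364, 192], 0.62), ([191, 291, 210, 304], 0.28
[... 359 characters left out ...]
 319, 248], 0.93), ([416, 291, 445, 336], 0.71), ([172, 213, 204, 293], 0.26)]
pot1 [([343, 351, 365, 395], 0.84), ([422, 395, 455, 441], 0.84), ([294, 289, 318, 331], 0.8), ([350, 300, 374, 342], 0.68)]
loose_pot [([414, 293, 445, 334], 0.94), ([268, 310, 392, 411], 0.22)]
knob [([270, 314, 394, 409], 0.65)]
bail [([188, 164, 237, 212], 0.74)]
bail_grip [([189, 164, 280, 234], 0.76)]
mug [([345, 232, 382, 275], 0.84)]
oil [([171, 212, 204, 293], 0.63), ([189, 164, 321, 244], 0.26)]
tin [([192, 295, 230, 351], 0.59)]
egg_cup [([187, 164, 320, 241], 0.66), ([476, 343, 501, 375], 0.64), ([345, 230, 384, 275], 0.55)]
sugar_bowl [([213, 278, 253, 314], 0.95)]
spoon [([280, 149, 319, 186], 0.69)]
```

```bash
python3 - <<'E'
import cv2
a=cv2.imread('pics/top0.png')[120:370,160:520];cv2.imwrite('pics/top0c.png',cv2.resize(a,None,fx=2.2,fy=2.2,interpolation=2))
a=cv2.imread('pics/scene0.png')[150:450,150:510];cv2.imwrite('pics/scene0c.png',cv2.resize(a,None,fx=2,fy=2,interpolation=2))
E
```

```text
(no output)
```

View pics/top0c.png

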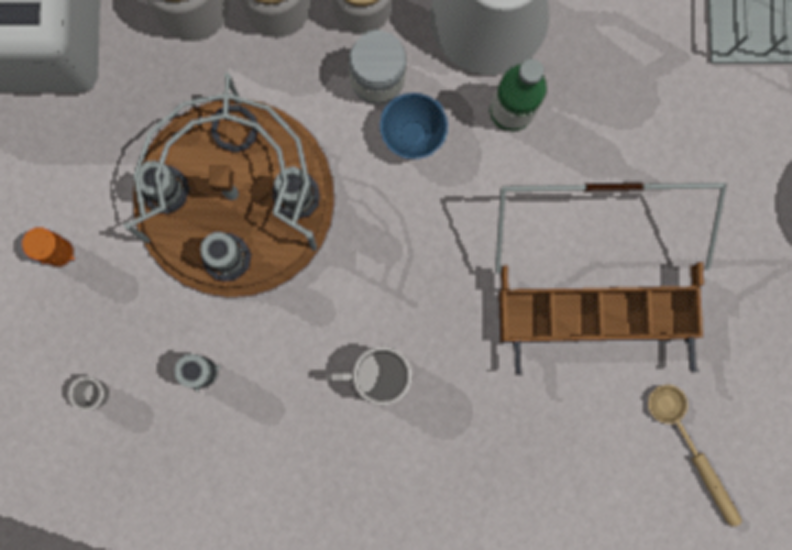

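View pics/scene0c.png

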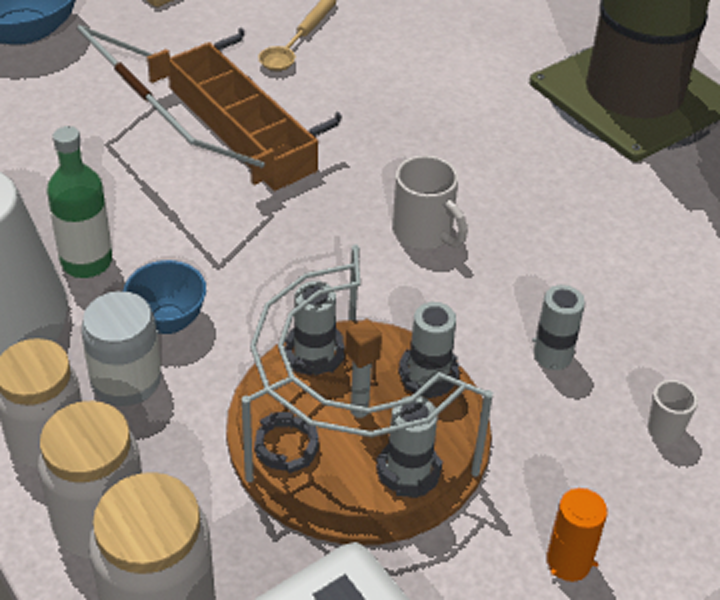

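Top view (full-image pixels): the pot at the gap is at (260,234), with pots at the +y socket (231,202) and -y socket (293,204). The rear socket is empty, so pots 1, 2 and 4 are present. The grey loose pot at (249,289) is the one meant. The orange cylinder at (178,231) is the look-alike, and the egg cup at (199,298) is a bystander. The caddy is at (433,263) with its bail laid back.

```bash
python3 - <<'E'
from h import *
f=lambda x,y,z:np.round(onplane('top',x/2.2+160,y/2.2+120,z),4)
for n,x,y,z in [('pot1',220,250,.122),('knob',219,176,.152),('pot4',156,181,.122),('pot2',293,185,.122),('loose',195,371,.09),('cBL',500,289,.05),('cBR',701,289,.05),('cFL',500,341,.05),('cFR',703,341,.05),('hL',497,270,.06),('grip',614,187,.16),('mug',383,376,.085),('orange',39,243,.09),('oil',530,72,.19)]:
    print(n,f(x,y,z))
print(get_calibration('wrist'))
E
```

```text
pot1 [0.5499 0.2411 0.122 ]
knob [0.6351 0.2397 0.152 ]
pot4 [0.6348 0.3206 0.122 ]
pot2 [0.63   0.1534 0.122 ]
loose [0.4047 0.2736 0.09  ]
cBL [ 0.5097 -0.106   0.05  ]
cBR [ 0.5099 -0.3615  0.05  ]
cFL [ 0.4437 -0.1052  0.05  ]
cFR [ 0.4439 -0.3618  0.05  ]
hL [ 0.5329 -0.1014  0.06  ]
grip [ 0.6205 -0.2293  0.16  ]
mug [0.3989 0.0433 0.085 ]
orange [0.5628 0.4704 0.09  ]
oil [ 0.7515 -0.1277  0.19  ]
{'fx': 407.4380981374722, 'fy': 407.4380981374722, 'cx': 322.72217895789237, 'cy': 239.9086394499359, 'T': array([[ 3.59461579e-01,  8.94095665e-01,  2.67170946e-01,
         1.54984864e-01],
       [ 9.33159792e-01, -3.44542484e-01, -1.02485509e-01,
         6.10043645e-01],
       [ 4.19892358e-04,  2.86152788e-01, -9.58183910e-01,
         3.85235304e-01],
       [ 0.00000000e+00,  0.00000000e+00,  0.00000000e+00,
         1.00000000e+00]])}
```

```bash
python3 -m handwheel '[[[0.38,0,-0.22,0,0,0],[0.38,0,-0.22,0,0,0],[0.38,0,-0.22,0,0,0],[0.38,0,-0.22,0,0,0],[0.38,0,-0.22,0,0,0],[0.38,0,-0.22,0,0,0],[0.38,0,-0.22,0,0,0],[0.38,0,-0.22,0,0,0],[0.38,0,-0.22,0,0,0],[0.38,0,-0.22,0,0,0],[0.38,0,-0.22,0,0,0],[0.38,0,-0.22,0,0,0]]]' 1 30
python3 - <<'E'
from h import *
st()
snap('wrist','w1.png')
for t in ['pot1','knob','guard']:
    print(t,[(np.round(x['bbox']).astype(int).tolist(),round(x['confidence'],2)) for x in boxes_of(t,'wrist')[:5]])
print([np.round(proj('wrist',p)) for p in [(.5499,.2405,.122),(.634,.2397,.152),(.6325,.3226,.122),(.63,.154,.122)]])
E
```

```text
clock: 2.4
tool_pos: [0.5049, 0.2339, 0.2386]
eef_rot: [0.696, -0.132, 0.135, -0.693]
contact_force: [-0.6, -0.4, 0.3]
opening: 0.996
t 2.4 pos [0.5049 0.2339 0.2386] R
 [[ 0.929  0.003  0.371]
 [-0.371 -0.004  0.929]
 [ 0.004 -1.    -0.003]] F [-0.6 -0.4  0.3] op 0.996 q [-0.37  0.6  -0.24  1.77  0.2   0.79  0.48]
pot1 [([330, 227, 392, 314], 0.93), ([270, 342, 317, 439], 0.68), ([0, 293, 14, 320], 0.68), ([459, 281, 526, 340], 0.67), ([562, 136, 640, 203], 0.66)]
knob [([252, 199, 506, 432], 0.74)]
guard [([253, 202, 505, 436], 0.61), ([224, 182, 546, 460], 0.6)]
[array([345., 301.]), array([388., 424.]), array([488., 360.]), array([276., 425.])]
```

View pics/w1.png

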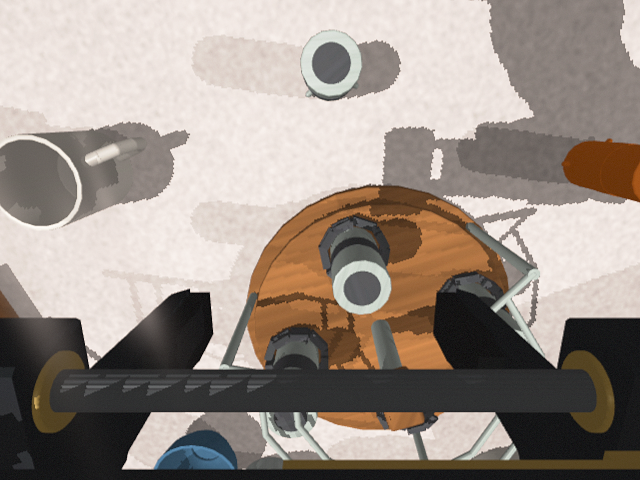

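```bash
python3 - <<'E'
from h import *
s=st();print(np.round(s['qd'],3))
im=snapshot('wrist')
g=cv2.cvtColor(im,cv2.COLOR_RGB2GRAY)
b=boxes_of('pot1','wrist')
for x in b[:5]: print(np.round(x['bbox']),round(x['confidence'],2))
c=cv2.HoughCircles(cv2.medianBlur(g[:330],3),cv2.HOUGH_GRADIENT,1,40,param1=120,param2=22,minRadius=22,maxRadius=38)
print(np.round(c[0],1).tolist())
for u,v,R_ in c[0]: print(u,v,np.round(onplane('wrist',u,v,.122),4),np.round(onplane('wrist',u,v,.09),4))
t=snapshot('top');g=cv2.cvtColor(t,cv2.COLOR_RGB2GRAY)
cv2.imwrite('pics/t1.png',cv2.resize(t[170:310,210:320,::-1],None,fx=5,fy=5,interpolation=cv2.INTER_CUBIC))
E
```

```text
t 2.6 pos [0.4995 0.2425 0.2388] R
 [[ 0.934 -0.001  0.358]
 [-0.358  0.001  0.934]
 [-0.001 -1.     0.001]] F [ 0.4  0.7 -0.3] op 1.001 q [-0.38  0.6  -0.25  1.78  0.2   0.79  0.48]
[-0.016 -0.    -0.004  0.002  0.003 -0.     0.   ]
[554. 151. 640. 221.] 0.89
[256. 350. 308. 449.] 0.78
[321. 236. 380. 325.] 0.65
[[320.5, 76.5, 32.900001525878906], [351.5, 298.5, 27.100000381469727], [41.5, 202.5, 33.0], [344.5, 258.5, 23.0]]
320.5 76.5 [0.4059 0.277  0.122 ] [0.4031 0.278  0.09  ]
351.5 298.5 [0.5499 0.2453 0.122 ] [0.5645 0.2424 0.09  ]
41.5 202.5 [0.4126 0.0785 0.122 ] [0.4107 0.0553 0.09  ]
344.5 258.5 [0.5201 0.2509 0.122 ] [0.5311 0.2486 0.09  ]
```

```bash
python3 -m handwheel '[[[0.045,0,0.02,0,0,0],[0.045,0,0.02,0,0,0],[0.045,0.03,0.02,0,0,0],[0.045,0.06,0.02,0,0,0],[0.045,0.08,0.02,0,0,0],[0.045,0.1,0.02,0,0,0],[0.045,0.11,0.02,0,0,0],[0.045,0.12,0.02,0,0,0],[0.045,0.13,0.02,0,0,0],[0.045,0.137,0.02,0,0,0],[0.045,0.144,0.02,0,0,0],[0.045,0.144,0.02,0,0,0]]]' 1 30
python3 -m handwheel '[[[0,0,0,0,0,0],[0,0,0,0,0,0],[0,0,0,0,0,0],[0,0,0,0,0,0],[0,0,0,0,0,0],[0,0,0,0,0,0]]]'
python3 - <<'E'
from h import *
st()
snap('wrist','w2.png')
E
```

```text
clock: 3.75
tool_pos: [0.5492, 0.2431, 0.0938]
eef_rot: [0.695, -0.13, 0.129, -0.695]
contact_force: [0.4, 0.7, -0.6]
opening: 0.996
clock: 4.25
tool_pos: [0.5498, 0.2433, 0.095]
eef_rot: [-0.695, 0.13, -0.13, 0.695]
contact_force: [0.0, 0.4, -0.9]
opening: 1.001
t 4.25 pos [0.5498 0.2433 0.095 ] R
 [[ 0.933  0.     0.361]
 [-0.361  0.     0.933]
 [ 0.    -1.     0.   ]] F [ 0.   0.4 -0.9] op 1.001 q [-0.39  0.85 -0.19  1.75  0.27  0.56  0.46]
```

View pics/w2.png

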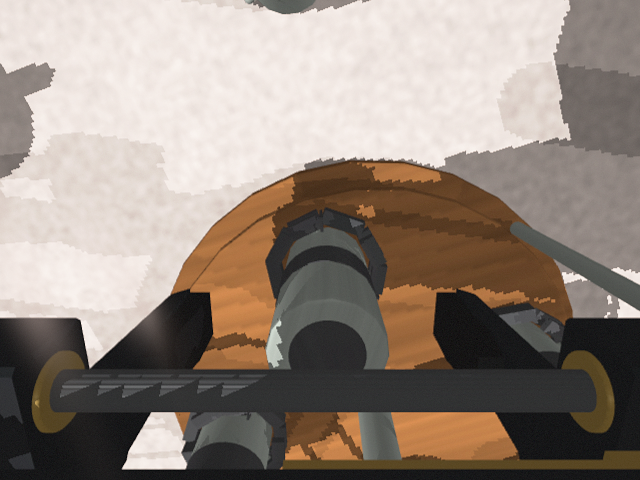

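The pot is between the fingers, about 2 mm right of mid-gap (328 against 323), so I close on it.

```bash
python3 -m handwheel '[[[0,0,0.002,0,0,0],[0,0,0.002,0,0,0],[0,0,0.002,0,0,0],[0,0,0.002,0,0,0],[0,0,0.002,0,0,0],[0,0,0.002,0,0,0],[0,0,0.002,0,0,0],[0,0,0.002,0,0,0],[0,0,0.002,0,0,0],[0,0,0.002,0,0,0],[0,0,0.002,0,0,0],[0,0,0.002,0,0,0]]]' -1 30
```

```text
clock: 5.3
tool_pos: [0.5503, 0.2451, 0.0947]
eef_rot: [0.695, -0.13, 0.13, -0.695]
contact_force: [0.2, -1.2, -0.3]
opening: 0.468
```

```bash
python3 -m handwheel '[[[0,-0.0005,0,0,-0.038,0],[0,-0.0009,0,0,-0.076,0],[0,-0.0014,0,0,-0.114,0],[0,-0.0018,0,0,-0.152,0],[0,-0.0023,0,0,-0.19,0],[0,-0.0027,0,0,-0.228,0],[0,-0.0032,0,0,-0.266,0],[0,-0.0036,0,0,-0.304,0],[0,-0.0041,0,0,-0.342,0],[0,-0.0045,0,0,-0.38,0],[0,-0.0047,0,0,-0.418,0],[0,-0.0047,0,0,-0.456,0]]]'
python3 -m handwheel '[[[0,0,0,0,0,0],[0,0,0,0,0,0],[0,0,0,0,0,0],[0,0,0,0,0,0]]]'
python3 - <<'E'
from h import *
print(st()['moment'])
E
```

```text
clock: 6.3
tool_pos: [0.5506, 0.2445, 0.0992]
eef_rot: [0.609, 0.36, -0.36, -0.608]
contact_force: [1.0, -0.4, -0.5]
opening: 0.468
clock: 6.63
tool_pos: [0.5504, 0.2447, 0.0993]
eef_rot: [0.61, 0.358, -0.358, -0.61]
contact_force: [-0.1, -1.4, -1.4]
opening: 0.468
t 6.63 pos [0.5504 0.2447 0.0993] R
 [[ 0.487 -0.    -0.873]
 [ 0.873 -0.001  0.487]
 [-0.001 -1.    -0.   ]] F [-0.1 -1.4 -1.4] op 0.468 q [-0.18  0.9  -0.57  1.73  0.7   0.72  1.51]
[-0.17883524 -0.11699535 -0.01740304]
```

```bash
python3 -m handwheel '[[[0,-0.004,0,0,0,0],[0,-0.008,0,0,0,0],[0,-0.012,0,0,0,0],[0,-0.016,0,0,0,0],[0,-0.02,0,0,0,0],[0,-0.025,0,0,0,0],[0,-0.03,0,0,0,0]]]'
python3 -m handwheel '[[[0,-0.02,0,0,0,0],[0,-0.05,0,0,0,0],[0,-0.06,0,0,0,0],[0,-0.06,0,0,0,0],[0,-0.06,0,0,0,0]]]'
python3 - <<'E'
from h import *
st();snap('scene','s1.png',(250,230,470,430),3)
E
```

```text
clock: 7.22
tool_pos: [0.5504, 0.2456, 0.1302]
eef_rot: [-0.609, -0.359, 0.358, 0.61]
contact_force: [0.5, -0.1, 0.1]
opening: 0.469
clock: 7.63
tool_pos: [0.5505, 0.2451, 0.1895]
eef_rot: [0.61, 0.359, -0.358, -0.609]
contact_force: [-0.1, -0.1, -1.8]
opening: 0.469
t 7.63 pos [0.5505 0.2451 0.1895] R
 [[ 0.486  0.001 -0.874]
 [ 0.874  0.     0.486]
 [ 0.001 -1.    -0.001]] F [-0.1 -0.1 -1.8] op 0.469 q [-0.13  0.79 -0.66  1.67  0.59  0.89  1.6 ]
```

View pics/s1.png

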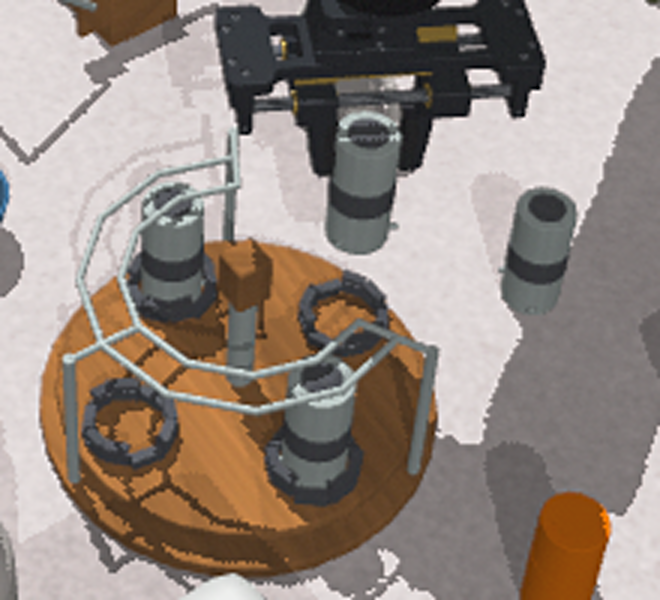

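```bash
python3 -m handwheel '[[[0,-0.03,0,0,0.035,0],[-0.034,-0.03,-0.011,0,0.075,0],[-0.068,-0.03,-0.023,0,0.115,0],[-0.1,-0.03,-0.034,0,0.15,0],[-0.135,-0.03,-0.045,0,0.19,0],[-0.17,-0.03,-0.056,0,0.225,0],[-0.2,-0.03,-0.067,0,0.265,0],[-0.235,-0.03,-0.078,0,0.3,0],[-0.27,-0.03,-0.09,0,0.34,0],[-0.3,-0.03,-0.1,0,0.375,0],[-0.336,-0.03,-0.112,0,0.415,0],[-0.372,-0.03,-0.1235,0,0.45,0]]]'
python3 -m handwheel '[[[0,0,0,0,0.3887,0],[0,0,0,0,0.3887,0],[0,0,0,0,0.3887,0],[0,0,0,0,0.3887,0],[0,0,0,0,0.3887,0],[0,0,0,0,0.3887,0],[0,0,0,0,0.3887,0],[0,0,0,0,0.3887,0],[0,0,0,0,0.3887,0],[0,0,0,0,0.3887,0],[0,0,0,0,0.3887,0],[0,0,0,0,0.3887,0]]]'
python3 -m handwheel '[[[0,0,0,0,0,0],[0,0,0,0,0,0],[0,0,0,0,0,0],[0,0,0,0,0,0]]]'
python3 - <<'E'
from h import *
st();snap('wrist','w3.png')
E
```

```text
clock: 8.68
tool_pos: [0.4763, -0.1414, 0.2181]
eef_rot: [-0.696, 0.126, -0.124, 0.696]
contact_force: [1.1, -0.3, -1.0]
opening: 0.467
clock: 9.68
tool_pos: [0.4769, -0.1399, 0.2184]
eef_rot: [0.501, -0.5, 0.499, -0.5]
contact_force: [-0.2, -0.2, -1.0]
opening: 0.469
clock: 10.02
tool_pos: [0.4776, -0.1401, 0.2193]
eef_rot: [-0.5, 0.5, -0.5, 0.5]
contact_force: [0.6, 0.4, -1.3]
opening: 0.469
t 10.02 pos [ 0.4776 -0.1401  0.2193] R
 [[ 0. -0.  1.]
 [-1.  0.  0.]
 [-0. -1. -0.]] F [ 0.6  0.4 -1.3] op 0.469 q [ 0.17  0.55  0.03  1.97 -0.03  0.62  0.22]
```

View pics/w3.png

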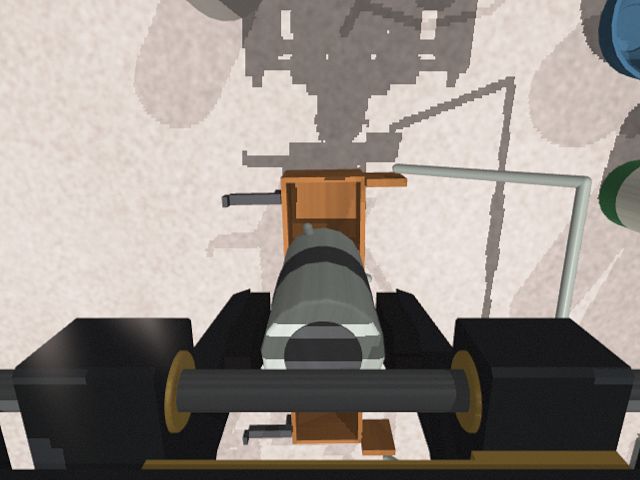

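```bash
python3 - <<'E'
from h import *
for u,v in [(282,172),(364,172),(292,442),(361,442),(285,240),(365,240)]: print(u,v,np.round(onplane('wrist',u,v,.05),4))
E
```

```text
282 172 [ 0.445  -0.1055  0.05  ]
364 172 [ 0.5082 -0.1054  0.05  ]
292 442 [ 0.4475 -0.3601  0.05  ]
361 442 [ 0.513  -0.3601  0.05  ]
285 240 [ 0.4459 -0.1601  0.05  ]
365 240 [ 0.5106 -0.1601  0.05  ]
```

```bash
python3 -m handwheel '[[[0.04,0,0,0,0,0],[0.08,0,0,0,0,0],[0.12,0,0,0,0,0],[0.16,0,0,0,0,0],[0.186,0,0,0,0,0],[0.186,0.03,0,0,0,0],[0.186,0.05,0,0,0,0],[0.186,0.07,0,0,0,0],[0.186,0.08,0,0,0,0],[0.186,0.085,0,0,0,0],[0.186,0.085,0,0,0,0],[0.186,0.085,0,0,0,0]]]'
python3 - <<'E'
from h import *
st();snap('wrist','w4.png')
E
```

```text
clock: 11.07
tool_pos: [0.4781, -0.3262, 0.135]
eef_rot: [0.5, -0.5, 0.5, -0.5]
contact_force: [-0.3, -0.3, -1.5]
opening: 0.467
t 11.07 pos [ 0.4781 -0.3262  0.135 ] R
 [[ 0.     0.001  1.   ]
 [-1.    -0.     0.   ]
 [ 0.    -1.     0.001]] F [-0.3 -0.3 -1.5] op 0.467 q [ 0.52  0.77 -0.    1.81  0.    0.57  0.52]
```

View pics/w4.png

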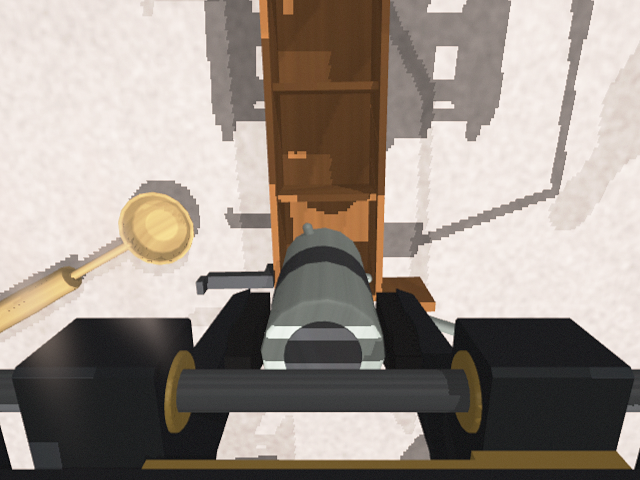

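```bash
python3 - <<'E'
from h import *
for u,v in [(272,195),(384,195),(265,88),(387,88)]: print(u,v,np.round(onplane('wrist',u,v,.05),4))
E
```

```text
272 195 [ 0.448  -0.2945  0.05  ]
384 195 [ 0.5124 -0.2944  0.05  ]
265 88 [ 0.4462 -0.2367  0.05  ]
387 88 [ 0.5114 -0.2366  0.05  ]
```

```bash
python3 -m handwheel '[[[0,0.01,0.002,0,0,0],[0,0.02,0.002,0,0,0],[0,0.03,0.002,0,0,0],[0,0.038,0.002,0,0,0],[0,0.045,0.002,0,0,0],[0,0.051,0.002,0,0,0],[0,0.056,0.002,0,0,0],[0,0.06,0.002,0,0,0],[0,0.063,0.002,0,0,0],[0,0.065,0.002,0,0,0],[0,0.065,0.002,0,0,0],[0,0.065,0.002,0,0,0]]]'
```

```text
clock: 12.12
tool_pos: [0.4798, -0.3261, 0.0695]
eef_rot: [0.5, -0.5, 0.5, -0.5]
contact_force: [0.2, -0.1, -0.9]
opening: 0.469
```

```bash
python3 -m handwheel '[[[0,0.001,0,0,0,0],[0,0.002,0,0,0,0],[0,0.0025,0,0,0,0],[0,0.0025,0,0,0,0]]]'
python3 -m handwheel '[[[0,0,0,0,0,0],[0,0,0,0,0,0],[0,0,0,0,0,0],[0,0,0,0,0,0],[0,0,0,0,0,0],[0,0,0,0,0,0]]]' 0.5
python3 -m handwheel '[[[0,-0.01,0,0,0,0],[0,-0.03,0,0,0,0],[0,-0.06,0,0,0,0],[0,-0.1,0,0,0,0],[0,-0.14,0,0,0,0],[0,-0.15,0,0,0,0],[0,-0.15,0,0,0,0],[0,-0.15,0,0,0,0]]]'
python3 - <<'E'
from h import *
st();snap('wrist','w5.png')
snap('scene','s2.png')
a=cv2.imread('pics/w5.png');b=cv2.imread('pics/s2.png')[150:310,170:330]
cv2.imwrite('pics/m5.png',np.hstack([cv2.resize(a,(440,330)),cv2.resize(b,(330,330))]))
E
```

```text
clock: 12.45
tool_pos: [0.4796, -0.326, 0.0669]
eef_rot: [-0.5, 0.5, -0.5, 0.5]
contact_force: [-0.3, -0.5, -1.2]
opening: 0.466
clock: 12.95
tool_pos: [0.4797, -0.3261, 0.0669]
eef_rot: [0.5, -0.5, 0.5, -0.5]
contact_force: [0.8, 0.5, -0.1]
opening: 0.748
clock: 13.62
tool_pos: [0.4795, -0.326, 0.2174]
eef_rot: [0.5, -0.5, 0.5, -0.5]
contact_force: [-0.7, 0.2, 0.0]
opening: 0.747
t 13.62 pos [ 0.4795 -0.326   0.2174] R
 [[-0.     0.001  1.   ]
 [-1.    -0.    -0.   ]
 [ 0.    -1.     0.001]] F [-0.7  0.2  0. ] op 0.747 q [ 0.52  0.65  0.    1.74 -0.    0.75  0.52]
```

View pics/m5.png

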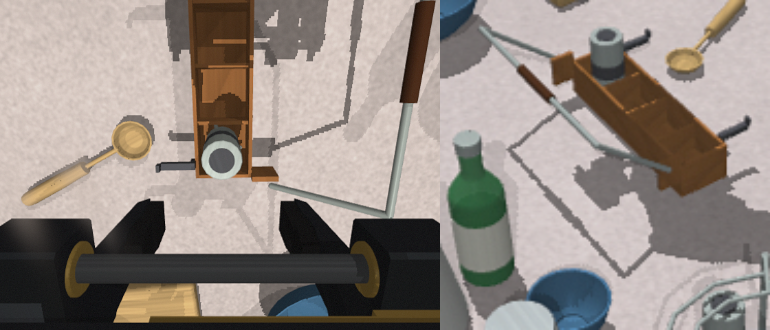

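Pot 1 stands upright in bay 4. Next I take the knob, near (0.635, 0.2435).

```bash
python3 -m handwheel '[[[-0.5695,0,0.155,0,0.0072,0],[-0.5695,0,0.155,0,0.0072,0],[-0.5695,0,0.155,0,0.0072,0],[-0.5695,0,0.155,0,0.0072,0],[-0.5695,0,0.155,0,0.0072,0],[-0.5695,0,0.155,0,0.0072,0],[-0.5695,0,0.155,0,0.0072,0],[-0.5695,0,0.155,0,0.0072,0],[-0.5695,0,0.155,0,0.0072,0],[-0.5695,0,0.155,0,0.0072,0],[-0.5695,0,0.155,0,0.0072,0],[-0.5695,0,0.155,0,0.0072,0]]]' 0
python3 - <<'E'
from h import *
st()
E
```

```text
clock: 14.72
tool_pos: [0.61, 0.1582, 0.2146]
eef_rot: [-0.496, 0.506, -0.505, 0.493]
contact_force: [0.5, -0.5, 0.3]
opening: 0.5
t 14.72 pos [0.61   0.1582 0.2146] R
 [[-0.023 -0.004  1.   ]
 [-1.    -0.001 -0.023]
 [ 0.002 -1.    -0.004]] F [ 0.5 -0.5  0.3] op 0.5 q [-0.38  0.72  0.1   1.58 -0.08  0.85 -0.27]
```

```bash
python3 -m handwheel '[[[-0.04,0,0.01,0,0,0],[-0.07,0,0.02,0,0,0],[-0.087,0,0.022,0,0,0],[-0.087,0,0.022,0,0,0],[-0.087,0,0.022,0,0,0],[-0.087,0,0.022,0,0,0]]]'
python3 - <<'E'
from h import *
st();snap('wrist','w6.png')
E
```

```text
clock: 15.22
tool_pos: [0.6344, 0.2403, 0.2154]
eef_rot: [0.495, -0.506, 0.506, -0.492]
contact_force: [-0.2, -0.8, 0.6]
opening: 0.5
t 15.22 pos [0.6344 0.2403 0.2154] R
 [[-0.025 -0.003  1.   ]
 [-1.    -0.003 -0.025]
 [ 0.003 -1.    -0.002]] F [-0.2 -0.8  0.6] op 0.5 q [-0.49  0.79  0.11  1.42 -0.1   0.94 -0.38]
```

View pics/w6.png

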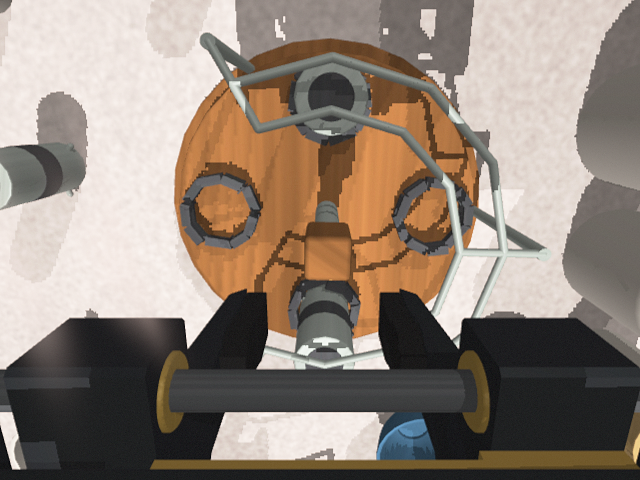

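```bash
python3 - <<'E'
from h import *
st()
for u,v,z in [(329,259,.152),(306,260,.152),(352,260,.152),(329,281,.152),(331,97,.122)]: print(u,v,np.round(onplane('wrist',u,v,z),4))
E
```

```text
t 15.27 pos [0.6348 0.2398 0.2159] R
 [[-0.026 -0.002  1.   ]
 [-1.    -0.003 -0.026]
 [ 0.003 -1.    -0.002]] F [-0.  -0.5  0.3] op 0.501 q [-0.49  0.79  0.11  1.42 -0.1   0.94 -0.38]
329 259 [0.6367 0.2402 0.152 ]
306 260 [0.6241 0.2399 0.152 ]
352 260 [0.6493 0.2393 0.152 ]
329 281 [0.6364 0.2272 0.152 ]
331 97 [0.64   0.3251 0.122 ]
```

```bash
python3 -m handwheel '[[[-0.001,0.02,0.0015,0,0.003,0],[-0.001,0.04,0.0015,0,0.003,0],[-0.001,0.055,0.0015,0,0.003,0],[-0.001,0.07,0.0015,0,0.003,0],[-0.001,0.08,0.0015,0,0.003,0],[-0.001,0.09,0.0015,0,0.003,0],[-0.001,0.0965,0.0015,0,0.003,0],[-0.001,0.0965,0.0015,0,0.003,0],[-0.001,0.0965,0.0015,0,0.003,0],[-0.001,0.0965,0.0015,0,0.003,0]]]' 0
python3 -m handwheel '[[[0,0,0,0,0,0],[0,0,0,0,0,0],[0,0,0,0,0,0],[0,0,0,0,0,0],[0,0,0,0,0,0],[0,0,0,0,0,0]]]' -1 30
python3 - <<'E'
from h import *
st()
E
```

```text
clock: 16.1
tool_pos: [0.6372, 0.2439, 0.1212]
eef_rot: [0.491, -0.508, 0.508, -0.492]
contact_force: [-0.0, -1.0, 0.6]
opening: 0.498
clock: 16.6
tool_pos: [0.6371, 0.244, 0.121]
eef_rot: [0.491, -0.508, 0.508, -0.492]
contact_force: [1.1, 1.0, 2.6]
opening: 0.29
t 16.6 pos [0.6371 0.244  0.121 ] R
 [[-0.033  0.001  0.999]
 [-0.999  0.001 -0.033]
 [-0.001 -1.     0.001]] F [1.1 1.  2.6] op 0.29 q [-0.48  0.91  0.09  1.48 -0.11  0.76 -0.38]
```

```bash
python3 -m handwheel '[[[0,0,0,0,-0.038,0],[0,0,0,0,-0.076,0],[0,0,0,0,-0.114,0],[0,0,0,0,-0.152,0],[0,0,0,0,-0.19,0],[0,0,0,0,-0.228,0],[0,0,0,0,-0.266,0],[0,0,0,0,-0.304,0],[0,0,0,0,-0.342,0],[0,0,0,0,-0.38,0],[0,0,0,0,-0.418,0],[0,0,0,0,-0.456,0]]]'
python3 -m handwheel '[[[0,0,0,0,-0.03,0],[0,0,0,0,-0.044,0],[0,0,0,0,-0.044,0],[0,0,0,0,-0.044,0]]]'
python3 -m handwheel '[[[0,0,0,0,0,0],[0,0,0,0,0,0],[0,0,0,0,0,0],[0,0,0,0,0,0]]]' 0
python3 -m handwheel '[[[0,-0.03,0,0,0,0],[0,-0.06,0,0,0,0],[0,-0.09,0,0,0,0],[0,-0.1,0,0,0,0],[0,-0.1,0,0,0,0]]]'
python3 - <<'E'
from h import *
st()
im=snapshot('wrist');cv2.imwrite('pics/w7.png',im[:,:,::-1])
E
```

```text
clock: 17.6
tool_pos: [0.6332, 0.2408, 0.1209]
eef_rot: [0.707, -0.061, 0.056, -0.702]
contact_force: [-9.6, -6.4, 12.6]
opening: 0.293
clock: 17.93
tool_pos: [0.6332, 0.2403, 0.1208]
eef_rot: [0.709, -0.014, 0.009, -0.705]
contact_force: [-9.5, -7.0, 13.1]
opening: 0.289
clock: 18.27
tool_pos: [0.6367, 0.2441, 0.1202]
eef_rot: [-0.707, 0.011, -0.011, 0.707]
contact_force: [0.8, -0.4, 0.2]
opening: 0.501
clock: 18.68
tool_pos: [0.6384, 0.245, 0.2236]
eef_rot: [-0.706, 0.009, -0.014, 0.708]
contact_force: [-0.0, 0.5, 0.0]
opening: 0.499
t 18.68 pos [0.6384 0.245  0.2236] R
 [[ 0.999  0.006  0.032]
 [-0.032  0.003  0.999]
 [ 0.006 -1.     0.003]] F [-0.   0.5  0. ] op 0.499 q [-0.25  0.8  -0.37  1.38  0.31  1.01  0.85]
```

View pics/w7.png

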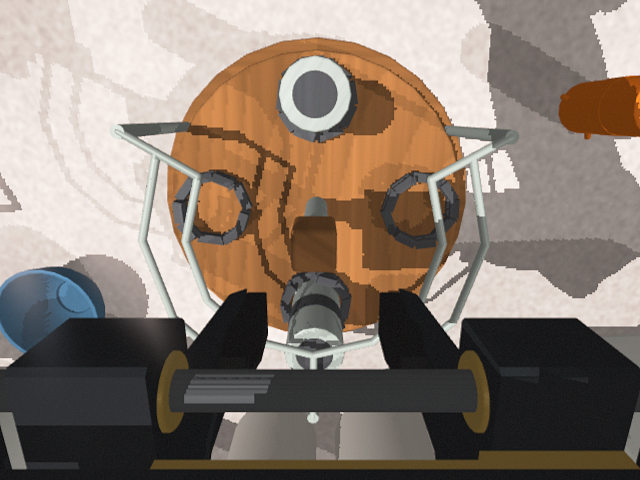

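```bash
python3 - <<'E'
from h import *
s=st();p=onplane('wrist',315,93,.122);print(p)
M=R.from_quat(s['eef_rot']).as_matrix()
print(M.T@(p-s['tool_pos']))
E
```

```text
t 18.73 pos [0.6371 0.2442 0.2211] R
 [[ 0.999  0.002  0.032]
 [-0.032  0.001  0.999]
 [ 0.002 -1.     0.001]] F [ 0.4 -0.4 -1. ] op 0.501 q [-0.25  0.8  -0.37  1.39  0.31  1.01  0.85]
[0.54826671 0.24324052 0.122     ]
[-0.08896962  0.09892905 -0.00390469]
```

```bash
python3 -m handwheel '[[[-0.03,0,-0.001,0,0.037,0],[-0.06,0,-0.002,0,0.074,0],[-0.0885,0,-0.0035,0,0.111,0],[-0.0885,0,-0.0035,0,0.148,0],[-0.0885,0,-0.0035,0,0.185,0],[-0.0885,0,-0.0035,0,0.222,0],[-0.0885,0,-0.0035,0,0.259,0],[-0.0885,0,-0.0035,0,0.296,0],[-0.0885,0,-0.0035,0,0.333,0],[-0.0885,0,-0.0035,0,0.37,0],[-0.0885,0,-0.0035,0,0.407,0],[-0.0885,0,-0.0035,0,0.433,0]]]' 0.65
python3 -m handwheel '[[[0,0.03,0,0,0,0],[0,0.06,0,0,0,0],[0,0.08,0,0,0,0],[0,0.09,0,0,0,0],[0,0.1,0,0,0,0],[0,0.11,0,0,0,0],[0,0.117,0,0,0,0],[0,0.122,0,0,0,0],[0,0.1255,0,0,0,0],[0,0.1255,0,0,0,0],[0,0.1255,0,0,0,0],[0,0.1255,0,0,0,0]]]'
python3 -m handwheel '[[[0,0,0,0,0,0],[0,0,0,0,0,0],[0,0,0,0,0,0],[0,0,0,0,0,0],[0,0,0,0,0,0],[0,0,0,0,0,0],[0,0,0,0,0,0],[0,0,0,0,0,0]]]' -1 30
python3 - <<'E'
from h import *
st()
E
```

```text
clock: 19.73
tool_pos: [0.5468, 0.2423, 0.218]
eef_rot: [0.543, -0.455, 0.455, -0.54]
contact_force: [0.2, 0.5, 0.0]
opening: 0.824
clock: 20.73
tool_pos: [0.5484, 0.2434, 0.0955]
eef_rot: [-0.542, 0.453, -0.454, 0.543]
contact_force: [-0.9, 0.2, -0.4]
opening: 0.826
clock: 21.4
tool_pos: [0.5484, 0.2433, 0.0951]
eef_rot: [-0.542, 0.453, -0.454, 0.543]
contact_force: [0.6, 1.0, 0.9]
opening: 0.469
t 21.4 pos [0.5484 0.2433 0.0951] R
 [[ 0.177  0.001  0.984]
 [-0.984  0.     0.177]
 [-0.    -1.     0.001]] F [0.6 1.  0.9] op 0.469 q [-0.5   0.85  0.01  1.76 -0.02  0.53 -0.3 ]
```

Gripped with almost no side force. Now I unscrew it (82°) and lift.

```bash
python3 -m handwheel '[[[0,-0.0005,0,0,-0.038,0],[0,-0.0009,0,0,-0.076,0],[0,-0.0014,0,0,-0.114,0],[0,-0.0018,0,0,-0.152,0],[0,-0.0023,0,0,-0.19,0],[0,-0.0027,0,0,-0.228,0],[0,-0.0032,0,0,-0.266,0],[0,-0.0036,0,0,-0.304,0],[0,-0.0041,0,0,-0.342,0],[0,-0.0045,0,0,-0.38,0],[0,-0.0047,0,0,-0.418,0],[0,-0.0047,0,0,-0.456,0]]]'
python3 -m handwheel '[[[0,0,0,0,0,0],[0,0,0,0,0,0],[0,0,0,0,0,0],[0,-0.004,0,0,0,0],[0,-0.008,0,0,0,0],[0,-0.012,0,0,0,0],[0,-0.016,0,0,0,0],[0,-0.02,0,0,0,0],[0,-0.025,0,0,0,0],[0,-0.03,0,0,0,0]]]'
python3 -m handwheel '[[[0,-0.03,0,0,0,0],[0,-0.06,0,0,0,0],[0,-0.09,0,0,0,0],[0,-0.09,0,0,0,0],[0,-0.09,0,0,0,0]]]'
python3 - <<'E'
from h import *
s=st()
M=R.from_quat(s['eef_rot']).as_matrix();print('yaw',np.degrees(np.arctan2(M[1,0],M[0,0])))
for p in [(.479,-.264),(.4785,-.2025)]: print(M.T@(np.array([*p,.219])-s['tool_pos']))
E
```

```text
clock: 22.4
tool_pos: [0.5486, 0.2423, 0.0995]
eef_rot: [0.707, 0.016, -0.016, -0.707]
contact_force: [1.7, -0.7, -0.7]
opening: 0.47
clock: 23.23
tool_pos: [0.5475, 0.2439, 0.1303]
eef_rot: [-0.707, -0.014, 0.014, 0.707]
contact_force: [0.7, 1.0, -0.6]
opening: 0.466
clock: 23.65
tool_pos: [0.5487, 0.2442, 0.2217]
eef_rot: [-0.706, -0.015, 0.013, 0.708]
contact_force: [-0.2, -0.6, -0.7]
opening: 0.469
t 23.65 pos [0.5487 0.2442 0.2217] R
 [[ 0.999  0.003 -0.04 ]
 [ 0.04   0.002  0.999]
 [ 0.004 -1.     0.002]] F [-0.2 -0.6 -0.7] op 0.469 q [-0.24  0.7  -0.46  1.66  0.38  0.87  0.76]
yaw 2.300438292506232
[-0.0900299   0.00120478 -0.50495161]
[-0.08806094  0.00135311 -0.44348128]
```

```bash
python3 -m handwheel '[[[-0.007,0,-0.038,0,0.038,0],[-0.0138,0,-0.077,0,0.076,0],[-0.0207,0,-0.116,0,0.115,0],[-0.0276,0,-0.154,0,0.153,0],[-0.0345,0,-0.193,0,0.192,0],[-0.0413,0,-0.232,0,0.23,0],[-0.0482,0,-0.27,0,0.268,0],[-0.0551,0,-0.309,0,0.307,0],[-0.062,0,-0.348,0,0.345,0],[-0.0689,0,-0.386,0,0.383,0],[-0.0758,0,-0.425,0,0.422,0],[-0.0826,0,-0.4635,0,0.46,0]]]'
python3 -m handwheel '[[[0,0,0,0,0.03,0],[0,0,0,0,0.053,0],[0,0,0,0,0.053,0],[0,0,0,0,0.053,0]]]'
python3 - <<'E'
from h import *
s=st()
M=R.from_quat(s['eef_rot']).as_matrix();print('yaw',np.degrees(np.arctan2(M[1,0],M[0,0])))
for p in [(.4793,-.264),(.4785,-.2025)]: print(M.T@(np.array([*p,.069])-s['tool_pos']))
E
```

```text
clock: 24.65
tool_pos: [0.4823, -0.2246, 0.2184]
eef_rot: [0.539, -0.459, 0.458, -0.538]
contact_force: [1.1, 0.3, -1.8]
opening: 0.469
clock: 24.98
tool_pos: [0.4833, -0.2226, 0.2186]
eef_rot: [0.501, -0.5, 0.499, -0.5]
contact_force: [-0.6, -0.4, -1.5]
opening: 0.468
t 24.98 pos [ 0.4833 -0.2226  0.2186] R
 [[ 0.002 -0.002  1.   ]
 [-1.     0.001  0.002]
 [-0.001 -1.    -0.002]] F [-0.6 -0.4 -1.5] op 0.468 q [ 0.38  0.59 -0.05  1.87  0.05  0.68  0.3 ]
yaw -89.89777744838146
[ 0.04155903  0.14959546 -0.00377035]
[-0.01994227  0.14965437 -0.0044605 ]
```

```bash
python3 -m handwheel '[[[0.03,0,-0.003,0,0,0],[0.0415,0,-0.004,0,0,0],[0.0415,0.03,-0.004,0,0,0],[0.0415,0.06,-0.004,0,0,0],[0.0415,0.08,-0.004,0,0,0],[0.0415,0.095,-0.004,0,0,0],[0.0415,0.105,-0.004,0,0,0],[0.0415,0.115,-0.004,0,0,0],[0.0415,0.125,-0.004,0,0,0],[0.0415,0.135,-0.004,0,0,0],[0.0415,0.143,-0.004,0,0,0],[0.0415,0.149,-0.004,0,0,0]]]'
python3 -m handwheel '[[[0,0.001,0,0,0,0],[0,0.002,0,0,0,0],[0,0.0025,0,0,0,0],[0,0.0025,0,0,0,0]]]'
python3 -m handwheel '[[[0,0,0,0,0,0],[0,0,0,0,0,0],[0,0,0,0,0,0],[0,0,0,0,0,0],[0,0,0,0,0,0],[0,0,0,0,0,0]]]' 0.5
python3 -m handwheel '[[[0,-0.01,0,0,0,0],[0,-0.03,0,0,0,0],[0,-0.06,0,0,0,0],[0,-0.1,0,0,0,0],[0,-0.14,0,0,0,0],[0,-0.15,0,0,0,0],[0,-0.15,0,0,0,0],[0,-0.15,0,0,0,0]]]'
python3 - <<'E'
from h import *
s=st();M=R.from_quat(s['eef_rot']).as_matrix();print(M.T@(np.array([.6335,.2405,.215])-s['tool_pos']))
snap('wrist','w8.png',None,.6)
E
```

```text
clock: 25.98
tool_pos: [0.4799, -0.2647, 0.0699]
eef_rot: [-0.5, 0.5, -0.5, 0.5]
contact_force: [-0.5, -0.1, -0.9]
opening: 0.472
clock: 26.32
tool_pos: [0.4802, -0.2649, 0.0684]
eef_rot: [0.5, -0.5, 0.5, -0.5]
contact_force: [0.3, -0.4, -1.7]
opening: 0.47
clock: 26.82
tool_pos: [0.48, -0.2648, 0.0682]
eef_rot: [0.5, -0.5, 0.5, -0.5]
contact_force: [-0.1, -0.8, -0.2]
opening: 0.751
clock: 27.48
tool_pos: [0.4797, -0.2647, 0.2184]
eef_rot: [0.5, -0.5, 0.5, -0.5]
contact_force: [-0.0, -0.4, -0.4]
opening: 0.748
t 27.48 pos [ 0.4797 -0.2647  0.2184] R
 [[-0.001  0.001  1.   ]
 [-1.    -0.    -0.001]
 [ 0.    -1.     0.001]] F [-0.  -0.4 -0.4] op 0.748 q [ 0.46  0.61 -0.06  1.83  0.05  0.7   0.37]
[-0.50538119  0.00335498  0.15326328]
```

View pics/w8.png

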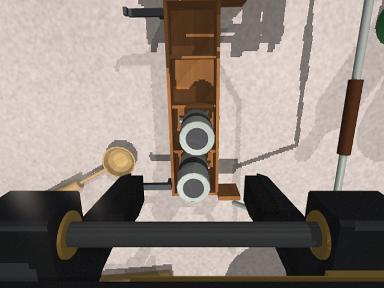

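```bash
python3 -m handwheel '[[[-0.038,0,0.0115,0,0.011,0],[-0.076,0,0.023,0,0.011,0],[-0.115,0,0.035,0,0.011,0],[-0.155,0,0.047,0,0.011,0],[-0.194,0,0.059,0,0.011,0],[-0.233,0,0.0705,0,0.011,0],[-0.272,0,0.082,0,0.011,0],[-0.31,0,0.094,0,0.011,0],[-0.35,0,0.106,0,0.011,0],[-0.388,0,0.1175,0,0.011,0],[-0.427,0,0.129,0,0.011,0],[-0.465,0,0.141,0,0.011,0]]]' 0
python3 -m handwheel '[[[-0.03,0,0.01,0,0,0],[-0.035,0,0.0105,0,0,0],[-0.035,0,0.0105,0,0,0],[-0.035,0,0.0105,0,0,0],[-0.035,0,0.0105,0,0,0],[-0.035,0,0.0105,0,0,0]]]'
python3 - <<'E'
from h import *
s=st();M=R.from_quat(s['eef_rot']).as_matrix();print(M.T@(np.array([.6335,.2405,.12])-s['tool_pos']))
E
```

```text
clock: 28.53
tool_pos: [0.62, 0.2019, 0.2152]
eef_rot: [-0.493, 0.509, -0.508, 0.49]
contact_force: [1.0, -0.0, -0.4]
opening: 0.498
clock: 29.03
tool_pos: [0.633, 0.2318, 0.2177]
eef_rot: [0.491, -0.509, 0.51, -0.489]
contact_force: [0.1, -0.7, 0.5]
opening: 0.497
t 29.03 pos [0.633  0.2318 0.2177] R
 [[-0.039 -0.001  0.999]
 [-0.999 -0.002 -0.039]
 [ 0.002 -1.    -0.001]] F [ 0.1 -0.7  0.5] op 0.497 q [-0.44  0.78  0.04  1.43 -0.03  0.94 -0.43]
[-0.00892203  0.09764506  0.00028883]
```

```bash
python3 -m handwheel '[[[-0.006,0.02,0,0,0,0],[-0.006,0.04,0,0,0,0],[-0.006,0.055,0,0,0,0],[-0.006,0.07,0,0,0,0],[-0.006,0.08,0,0,0,0],[-0.006,0.09,0,0,0,0],[-0.006,0.0975,0,0,0,0],[-0.006,0.0975,0,0,0,0],[-0.006,0.0975,0,0,0,0],[-0.006,0.0975,0,0,0,0]]]' 0
python3 - <<'E'
from h import *
s=st();M=R.from_quat(s['eef_rot']).as_matrix();print(M.T@(np.array([.6335,.2405,.12])-s['tool_pos']))
E
```

```text
clock: 29.87
tool_pos: [0.6339, 0.2408, 0.1214]
eef_rot: [0.491, -0.509, 0.509, -0.492]
contact_force: [0.2, -0.1, 0.5]
opening: 0.499
t 29.87 pos [0.6339 0.2408 0.1214] R
 [[-0.036  0.001  0.999]
 [-0.999  0.001 -0.036]
 [-0.001 -1.     0.001]] F [ 0.2 -0.1  0.5] op 0.499 q [-0.45  0.9   0.03  1.49 -0.03  0.75 -0.44]
[ 0.00034096  0.00140219 -0.00037874]
```

```bash
python3 -m handwheel '[[[0,0,0,0,0,0],[0,0,0,0,0,0],[0,0,0,0,0,0],[0,0,0,0,0,0],[0,0,0,0,0,0],[0,0,0,0,0,0]]]' -1 30
python3 -m handwheel '[[[0,0,0,0,-0.038,0],[0,0,0,0,-0.076,0],[0,0,0,0,-0.114,0],[0,0,0,0,-0.152,0],[0,0,0,0,-0.19,0],[0,0,0,0,-0.228,0],[0,0,0,0,-0.266,0],[0,0,0,0,-0.304,0],[0,0,0,0,-0.342,0],[0,0,0,0,-0.38,0],[0,0,0,0,-0.418,0],[0,0,0,0,-0.456,0]]]'
python3 -m handwheel '[[[0,0,0,0,-0.038,0],[0,0,0,0,-0.076,0],[0,0,0,0,-0.114,0],[0,0,0,0,-0.152,0],[0,0,0,0,-0.19,0],[0,0,0,0,-0.228,0],[0,0,0,0,-0.266,0],[0,0,0,0,-0.304,0],[0,0,0,0,-0.342,0],[0,0,0,0,-0.38,0],[0,0,0,0,-0.418,0],[0,0,0,0,-0.456,0]]]'
python3 -m handwheel '[[[0,0,0,0,-0.038,0],[0,0,0,0,-0.076,0],[0,0,0,0,-0.088,0],[0,0,0,0,-0.088,0],[0,0,0,0,-0.088,0]]]'
python3 - <<'E'
from h import *
s=st();M=R.from_quat(s['eef_rot']).as_matrix();print('yaw',np.degrees(np.arctan2(M[1,0],M[0,0])))
E
```

```text
clock: 30.37
tool_pos: [0.637, 0.2408, 0.1214]
eef_rot: [0.488, -0.508, 0.511, -0.493]
contact_force: [7.4, 0.1, -4.5]
opening: 0.291
clock: 31.37
tool_pos: [0.6363, 0.2403, 0.1214]
eef_rot: [-0.704, 0.058, -0.062, 0.705]
contact_force: [6.2, 0.1, -2.5]
opening: 0.288
clock: 32.37
tool_pos: [0.6366, 0.2395, 0.1214]
eef_rot: [0.572, 0.419, -0.415, -0.57]
contact_force: [6.7, 0.2, -1.2]
opening: 0.295
clock: 32.78
tool_pos: [0.6368, 0.2395, 0.1214]
eef_rot: [0.511, 0.492, -0.489, -0.508]
contact_force: [7.7, -1.1, -0.2]
opening: 0.297
t 32.78 pos [0.6368 0.2395 0.1214] R
 [[ 0.039  0.006 -0.999]
 [ 0.999  0.     0.039]
 [ 0.    -1.    -0.006]] F [ 7.7 -1.1 -0.2] op 0.297 q [-0.06  1.01 -0.78  1.46  0.79  1.    2.06]
yaw 87.7782173677564
```

```bash
python3 -m handwheel '[[[0,0,0,0,0,0],[0,0,0,0,0,0],[0,0,0,0,0,0],[0,0,0,0,0,0]]]' 0
python3 -m handwheel '[[[0,-0.03,0,0,0,0],[0,-0.06,0,0,0,0],[0,-0.1,0,0,0,0],[0,-0.1,0.03,0,0,0],[0,-0.1,0.06,0,0,0],[0,-0.1,0.0825,0,0,0],[0,-0.1,0.0825,0,0,0],[0,-0.1,0.0825,0,0,0]]]' 0.65
python3 -m handwheel '[[[0,0,0,0,0.037,0],[0,0,0,0,0.074,0],[0,0,0,0,0.111,0],[0,0,0,0,0.148,0],[0,0,0,0,0.185,0],[0,0,0,0,0.222,0],[0,0,0,0,0.259,0],[0,0,0,0,0.296,0],[0,0,0,0,0.333,0],[0,0,0,0,0.37,0],[0,0,0,0,0.407,0],[0,0,0,0,0.444,0]]]'
python3 -m handwheel '[[[0,0,0,0,0.037,0],[0,0,0,0,0.074,0],[0,0,0,0,0.111,0],[0,0,0,0,0.148,0],[0,0,0,0,0.185,0],[0,0,0,0,0.222,0],[0,0,0,0,0.259,0],[0,0,0,0,0.296,0],[0,0,0,0,0.333,0],[0,0,0,0,0.37,0],[0,0,0,0,0.407,0],[0,0,0,0,0.444,0]]]'
python3 -m handwheel '[[[0,0,0,0,0.035,0],[0,0,0,0,0.045,0],[0,0,0,0,0.045,0],[0,0,0,0,0.045,0]]]'
python3 - <<'E'
from h import *
s=st();M=R.from_quat(s['eef_rot']).as_matrix();print('yaw',np.degrees(np.arctan2(M[1,0],M[0,0])))
snap('wrist','w9.png')
print(np.round(proj('wrist',(.551,.243,.122))))
E
```

```text
clock: 33.12
tool_pos: [0.6329, 0.2408, 0.1206]
eef_rot: [-0.509, -0.491, 0.491, 0.509]
contact_force: [0.1, -0.2, -0.4]
opening: 0.498
clock: 33.78
tool_pos: [0.5501, 0.2438, 0.2211]
eef_rot: [0.508, 0.492, -0.492, -0.508]
contact_force: [1.0, -0.6, 0.5]
opening: 0.824
clock: 34.78
tool_pos: [0.5523, 0.2436, 0.2204]
eef_rot: [-0.705, -0.048, 0.047, 0.706]
contact_force: [-0.7, 0.5, -0.1]
opening: 0.826
clock: 35.78
tool_pos: [0.5522, 0.2437, 0.2205]
eef_rot: [-0.571, 0.416, -0.417, 0.572]
contact_force: [0.6, -0.1, 0.1]
opening: 0.822
clock: 36.12
tool_pos: [0.5514, 0.2437, 0.2205]
eef_rot: [-0.542, 0.454, -0.454, 0.542]
contact_force: [0.5, -0.7, 0.8]
opening: 0.825
t 36.12 pos [0.5514 0.2437 0.2205] R
 [[ 0.177  0.     0.984]
 [-0.984 -0.     0.177]
 [ 0.    -1.     0.   ]] F [ 0.5 -0.7  0.8] op 0.825 q [-0.47  0.68 -0.05  1.66  0.04  0.81 -0.35]
yaw -79.81964772889133
[324. 243.]
```

View pics/w9.png

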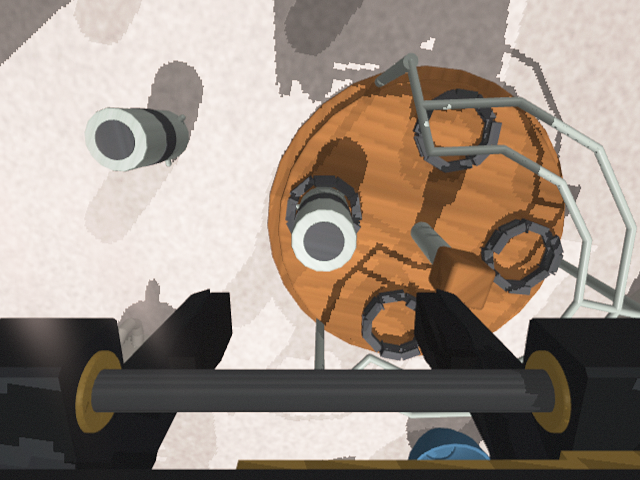

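```bash
python3 -m handwheel '[[[0,0.03,0,0,0,0],[0,0.06,0,0,0,0],[0,0.08,0,0,0,0],[0,0.09,0,0,0,0],[0,0.1,0,0,0,0],[0,0.11,0,0,0,0],[0,0.117,0,0,0,0],[0,0.122,0,0,0,0],[0,0.1255,0,0,0,0],[0,0.1255,0,0,0,0],[0,0.1255,0,0,0,0],[0,0.1255,0,0,0,0]]]'
python3 -m handwheel '[[[0,0,0,0,0,0],[0,0,0,0,0,0],[0,0,0,0,0,0],[0,0,0,0,0,0],[0,0,0,0,0,0],[0,0,0,0,0,0],[0,0,0,0,0,0],[0,0,0,0,0,0]]]' -1 30
python3 - <<'E'
from h import *
st()
E
```

```text
clock: 37.17
tool_pos: [0.5513, 0.2438, 0.0957]
eef_rot: [-0.541, 0.454, -0.455, 0.542]
contact_force: [-0.7, -0.6, -0.6]
opening: 0.825
clock: 37.83
tool_pos: [0.5512, 0.2438, 0.0953]
eef_rot: [-0.542, 0.454, -0.454, 0.542]
contact_force: [-0.0, 0.1, 1.4]
opening: 0.468
t 37.83 pos [0.5512 0.2438 0.0953] R
 [[ 0.174  0.001  0.985]
 [-0.985  0.     0.174]
 [-0.    -1.     0.001]] F [-0.   0.1  1.4] op 0.468 q [-0.47  0.85 -0.04  1.75  0.06  0.54 -0.37]
```

```bash
python3 -m handwheel '[[[0,-0.0005,0,0,-0.038,0],[0,-0.0009,0,0,-0.076,0],[0,-0.0014,0,0,-0.114,0],[0,-0.0018,0,0,-0.152,0],[0,-0.0023,0,0,-0.19,0],[0,-0.0027,0,0,-0.228,0],[0,-0.0032,0,0,-0.266,0],[0,-0.0036,0,0,-0.304,0],[0,-0.0041,0,0,-0.342,0],[0,-0.0045,0,0,-0.38,0],[0,-0.0047,0,0,-0.418,0],[0,-0.0047,0,0,-0.456,0]]]'
python3 -m handwheel '[[[0,0,0,0,0,0],[0,0,0,0,0,0],[0,0,0,0,0,0],[0,-0.004,0,0,0,0],[0,-0.008,0,0,0,0],[0,-0.012,0,0,0,0],[0,-0.016,0,0,0,0],[0,-0.02,0,0,0,0],[0,-0.025,0,0,0,0],[0,-0.03,0,0,0,0]]]'
python3 -m handwheel '[[[0,-0.03,0,0,0,0],[0,-0.06,0,0,0,0],[0,-0.09,0,0,0,0],[0,-0.09,0,0,0,0],[0,-0.09,0,0,0,0]]]'
python3 - <<'E'
from h import *
s=st()
M=R.from_quat(s['eef_rot']).as_matrix();print('yaw',np.degrees(np.arctan2(M[1,0],M[0,0])))
for p in [(.4785,-.2025)]: print(M.T@(np.array([*p,.219])-s['tool_pos']))
E
```

```text
clock: 38.83
tool_pos: [0.5503, 0.2431, 0.0993]
eef_rot: [0.707, 0.015, -0.015, -0.707]
contact_force: [-0.2, 0.5, -1.7]
opening: 0.47
clock: 39.67
tool_pos: [0.5509, 0.2437, 0.1304]
eef_rot: [-0.707, -0.013, 0.013, 0.707]
contact_force: [-0.3, -0.6, -2.4]
opening: 0.471
clock: 40.08
tool_pos: [0.5517, 0.2442, 0.2217]
eef_rot: [-0.706, -0.014, 0.012, 0.708]
contact_force: [-1.2, -0.2, -2.8]
opening: 0.464
t 40.08 pos [0.5517 0.2442 0.2217] R
 [[ 0.999  0.004 -0.037]
 [ 0.036  0.002  0.999]
 [ 0.004 -1.     0.002]] F [-1.2 -0.2 -2.8] op 0.464 q [-0.2   0.72 -0.52  1.65  0.43  0.89  0.72]
yaw 2.0916775921787902
[-0.08948548  0.00162206 -0.44373565]
```

```bash
python3 -m handwheel '[[[-0.0074,0,-0.037,0,0.038,0],[-0.0148,0,-0.074,0,0.077,0],[-0.022,0,-0.111,0,0.116,0],[-0.0297,0,-0.148,0,0.155,0],[-0.037,0,-0.185,0,0.194,0],[-0.0445,0,-0.222,0,0.233,0],[-0.052,0,-0.258,0,0.272,0],[-0.0593,0,-0.295,0,0.311,0],[-0.0668,0,-0.332,0,0.35,0],[-0.0742,0,-0.369,0,0.389,0],[-0.0816,0,-0.406,0,0.428,0],[-0.089,0,-0.443,0,0.466,0]]]'
python3 -m handwheel '[[[0,0,0,0,0.03,0],[0,0,0,0,0.045,0],[0,0,0,0,0.045,0],[0,0,0,0,0.045,0],[0,0,0,0,0.045,0]]]'
python3 - <<'E'
from h import *
s=st()
M=R.from_quat(s['eef_rot']).as_matrix();print('yaw',np.degrees(np.arctan2(M[1,0],M[0,0])))
for p in [(.4787,-.2025)]: print(M.T@(np.array([*p,.069])-s['tool_pos']))
E
```

```text
clock: 41.08
tool_pos: [0.4763, -0.2038, 0.2185]
eef_rot: [0.534, -0.465, 0.463, -0.533]
contact_force: [0.6, -1.0, -2.2]
opening: 0.471
clock: 41.5
tool_pos: [0.4778, -0.2016, 0.2191]
eef_rot: [0.501, -0.499, 0.498, -0.501]
contact_force: [0.6, -0.0, -1.8]
opening: 0.47
t 41.5 pos [ 0.4778 -0.2016  0.2191] R
 [[ 0.005 -0.002  1.   ]
 [-1.     0.001  0.005]
 [-0.001 -1.    -0.002]] F [ 0.6 -0.  -1.8] op 0.47 q [ 0.38  0.58 -0.11  1.91  0.1   0.66  0.21]
yaw -89.72748231973364
[0.00106865 0.1500906  0.00113129]
```

```bash
python3 -m handwheel '[[[0.001,0.03,0.001,0,0,0],[0.001,0.06,0.001,0,0,0],[0.001,0.08,0.001,0,0,0],[0.001,0.095,0.001,0,0,0],[0.001,0.105,0.001,0,0,0],[0.001,0.115,0.001,0,0,0],[0.001,0.125,0.001,0,0,0],[0.001,0.135,0.001,0,0,0],[0.001,0.143,0.001,0,0,0],[0.001,0.149,0.001,0,0,0],[0.001,0.149,0.001,0,0,0]]]'
python3 -m handwheel '[[[0,0.001,0,0,0,0],[0,0.002,0,0,0,0],[0,0.0025,0,0,0,0],[0,0.0025,0,0,0,0]]]'
python3 -m handwheel '[[[0,0,0,0,0,0],[0,0,0,0,0,0],[0,0,0,0,0,0],[0,0,0,0,0,0],[0,0,0,0,0,0],[0,0,0,0,0,0]]]' 0.5
python3 -m handwheel '[[[0,-0.01,0,0,0,0],[0,-0.03,0,0,0,0],[0,-0.06,0,0,0,0],[0,-0.1,0,0,0,0],[0,-0.14,0,0,0,0],[0,-0.15,0,0,0,0],[0,-0.15,0,0,0,0],[0,-0.15,0,0,0,0]]]'
python3 - <<'E'
from h import *
s=st()
im=snapshot('top');cv2.imwrite('pics/t2.png',cv2.resize(im[120:370,160:520,::-1],None,fx=2.2,fy=2.2,interpolation=2))
for x in boxes_of('loose_pot','top')[:6]:
    b=x['bbox'];print(np.round(b),round(x['confidence'],2),onplane('top',(b[0]+b[2])/2,(b[1]+b[3])/2,.045))
E
```

```text
clock: 42.42
tool_pos: [0.4788, -0.2031, 0.0698]
eef_rot: [0.501, -0.5, 0.499, -0.5]
contact_force: [-0.3, -0.5, -2.3]
opening: 0.467
clock: 42.75
tool_pos: [0.4795, -0.2034, 0.0686]
eef_rot: [-0.5, 0.499, -0.5, 0.501]
contact_force: [-0.3, 0.3, -2.6]
opening: 0.468
clock: 43.25
tool_pos: [0.4793, -0.2034, 0.0684]
eef_rot: [-0.5, 0.499, -0.5, 0.501]
contact_force: [-0.7, -0.5, 0.5]
opening: 0.746
clock: 43.92
tool_pos: [0.4791, -0.2034, 0.219]
eef_rot: [-0.5, 0.499, -0.5, 0.501]
contact_force: [0.2, 0.1, -0.5]
opening: 0.748
t 43.92 pos [ 0.4791 -0.2034  0.219 ] R
 [[ 0.002  0.001  1.   ]
 [-1.    -0.     0.002]
 [ 0.    -1.     0.001]] F [ 0.2  0.1 -0.5] op 0.748 q [ 0.39  0.58 -0.12  1.9   0.1   0.66  0.21]
[241. 278. 262. 299.] 0.59 [0.40588762 0.27308358 0.045     ]
[387. 202. 492. 289.] 0.27 [ 0.5267021  -0.25265757  0.045     ]
```

View pics/t2.png

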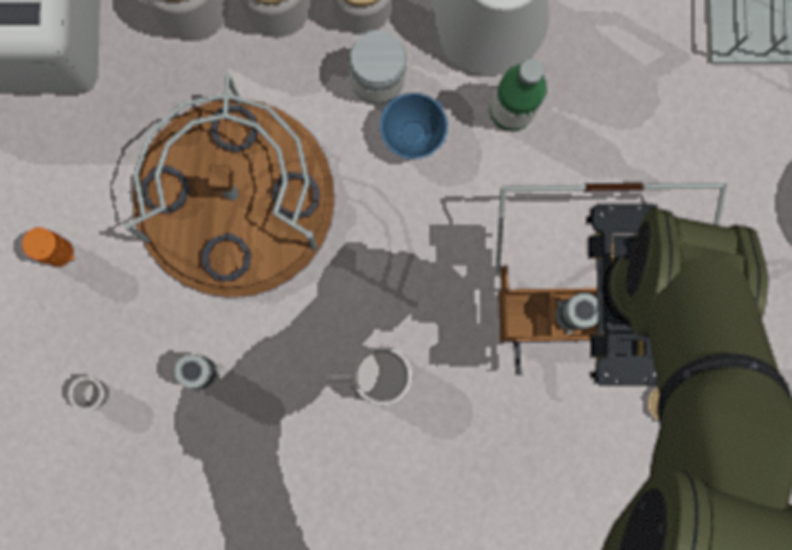

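```bash
python3 -m handwheel '[[[-0.04,0,-0.006,0,0,0],[-0.08,0,-0.0125,0,0,0],[-0.12,0,-0.0187,0,0,0],[-0.16,0,-0.025,0,0,0],[-0.2,0,-0.031,0,0,0],[-0.24,0,-0.0375,0,0,0],[-0.28,0,-0.044,0,0,0],[-0.32,0,-0.05,0,0,0],[-0.36,0,-0.056,0,0,0],[-0.4,0,-0.0625,0,0,0],[-0.44,0,-0.069,0,0,0],[-0.48,0,-0.075,0,0,0]]]' 0.65
python3 -m handwheel '[[[0,0,0,0,0,0],[0,0,0,0,0,0],[0,0,0,0,0,0],[0,0,0,0,0,0]]]'
python3 - <<'E'
from h import *
s=st()
im=snapshot('wrist')
M=R.from_quat(s['eef_rot']).as_matrix()
print(np.round(proj('wrist',(.404,.277,.09))))
g=cv2.medianBlur(cv2.cvtColor(im,cv2.COLOR_RGB2GRAY)[:330],3)
c=cv2.HoughCircles(g,cv2.HOUGH_GRADIENT,1,40,param1=120,param2=20,minRadius=18,maxRadius=38)
for u,v,q in c[0]:
    p=onplane('wrist',u,v,.09);print(u,v,q,np.round(p,4),np.round(M.T@(p-s['tool_pos']),4))
for x in boxes_of('loose_pot','wrist')[:4]: print(np.round(x['bbox']),round(x['confidence'],2))
cv2.imwrite('pics/w10.png',im[:,:,::-1])
E
```

```text
clock: 45.02
tool_pos: [0.4014, 0.2777, 0.2167]
eef_rot: [0.502, -0.499, 0.499, -0.499]
contact_force: [0.5, -0.9, 0.3]
opening: 0.825
clock: 45.35
tool_pos: [0.4031, 0.2743, 0.2174]
eef_rot: [0.501, -0.5, 0.5, -0.499]
contact_force: [0.8, 0.0, -0.5]
opening: 0.826
t 45.35 pos [0.4031 0.2743 0.2174] R
 [[-0.    -0.002  1.   ]
 [-1.    -0.003 -0.   ]
 [ 0.003 -1.    -0.002]] F [ 0.8  0.  -0.5] op 0.826 q [-0.68  0.55 -0.01  2.    0.02  0.6  -0.71]
[326. 225.]
287.5 18.5 28.0 [0.3805 0.4061 0.09  ] [-0.1321  0.1271 -0.0224]
327.5 222.5 29.4 [0.4052 0.2791 0.09  ] [-0.0052  0.1274  0.0023]
511.5 249.5 32.7 [0.5354 0.2595 0.09  ] [0.0144 0.1272 0.1325]
618.5 151.5 35.2 [0.5968 0.3275 0.09  ] [-0.0536  0.127   0.1939]
[297. 174. 357. 250.] 0.71
```

View pics/w10.png

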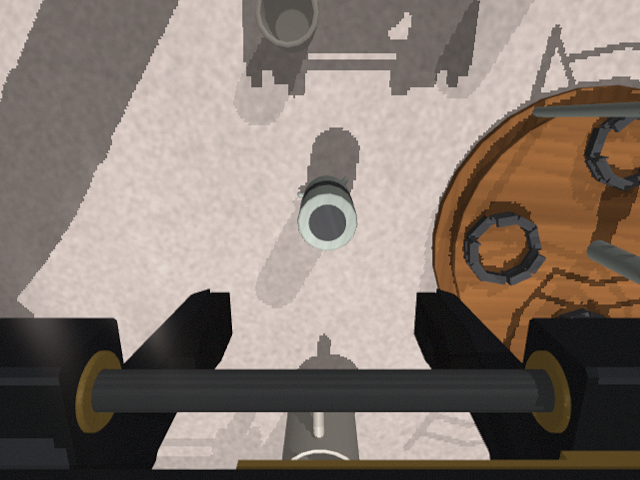

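Only one grey pot is here, top at (327,222), and the egg cup at (287,20) is clear of it. Now I grasp it.

```bash
python3 -m handwheel '[[[-0.002,0.03,0.0015,0,0,0],[-0.002,0.06,0.0015,0,0,0],[-0.002,0.08,0.0015,0,0,0],[-0.002,0.1,0.0015,0,0,0],[-0.002,0.115,0.0015,0,0,0],[-0.002,0.13,0.0015,0,0,0],[-0.002,0.14,0.0015,0,0,0],[-0.002,0.15,0.0015,0,0,0],[-0.002,0.156,0.0015,0,0,0],[-0.002,0.156,0.0015,0,0,0],[-0.002,0.156,0.0015,0,0,0]]]'
python3 -m handwheel '[[[0,0,0,0,0,0],[0,0,0,0,0,0],[0,0,0,0,0,0],[0,0,0,0,0,0],[0,0,0,0,0,0],[0,0,0,0,0,0],[0,0,0,0,0,0],[0,0,0,0,0,0]]]' -1 30
python3 -m handwheel '[[[0,-0.01,0,0,0,0],[0,-0.03,0,0,0,0],[0,-0.06,0,0,0,0],[0,-0.1,0,0,0,0],[0,-0.14,0,0,0,0],[0,-0.156,0,0,0,0],[0,-0.156,0,0,0,0],[0,-0.156,0,0,0,0]]]'
python3 - <<'E'
from h import *
s=st()
M=R.from_quat(s['eef_rot']).as_matrix();print('yaw',np.degrees(np.arctan2(M[1,0],M[0,0])))
print(M.T@(np.array([.4783,-.141,.219])-s['tool_pos']))
E
```

```text
clock: 46.37
tool_pos: [0.4048, 0.2784, 0.0624]
eef_rot: [-0.5, 0.5, -0.5, 0.5]
contact_force: [-0.2, 0.1, -0.4]
opening: 0.825
clock: 47.03
tool_pos: [0.4049, 0.2787, 0.0626]
eef_rot: [-0.5, 0.499, -0.499, 0.501]
contact_force: [-0.2, 0.6, 3.7]
opening: 0.467
clock: 47.7
tool_pos: [0.4046, 0.2785, 0.2191]
eef_rot: [-0.5, 0.499, -0.499, 0.501]
contact_force: [-0.4, 0.2, -0.8]
opening: 0.467
t 47.7 pos [0.4046 0.2785 0.2191] R
 [[ 0.002  0.001  1.   ]
 [-1.     0.001  0.002]
 [-0.001 -1.     0.001]] F [-0.4  0.2 -0.8] op 0.467 q [-0.69  0.54 -0.02  1.99  0.02  0.61 -0.71]
yaw -89.86971693036428
[ 4.19639726e-01 -2.18639700e-04  7.27866313e-02]
```

```bash
python3 -m handwheel '[[[0.038,0,0.0066,0,0,0],[0.076,0,0.013,0,0,0],[0.115,0,0.02,0,0,0],[0.153,0,0.0265,0,0,0],[0.19,0,0.033,0,0,0],[0.229,0,0.04,0,0,0],[0.267,0,0.046,0,0,0],[0.305,0,0.053,0,0,0],[0.343,0,0.0595,0,0,0],[0.382,0,0.066,0,0,0],[0.42,0,0.073,0,0,0],[0.42,0,0.073,0,0,0]]]'
python3 -m handwheel '[[[0,0,0,0,0,0],[0,0,0,0,0,0],[0,0,0,0,0,0],[0,0,0,0,0,0]]]'
python3 - <<'E'
from h import *
s=st()
M=R.from_quat(s['eef_rot']).as_matrix()
print(M.T@(np.array([.4783,-.141,.069])-s['tool_pos']))
E
```

```text
clock: 48.7
tool_pos: [0.4775, -0.151, 0.2164]
eef_rot: [0.499, -0.502, 0.503, -0.495]
contact_force: [0.0, 0.7, -0.9]
opening: 0.464
clock: 49.03
tool_pos: [0.4782, -0.1394, 0.2178]
eef_rot: [0.501, -0.499, 0.498, -0.501]
contact_force: [-0.0, 0.4, -1.3]
opening: 0.47
t 49.03 pos [ 0.4782 -0.1394  0.2178] R
 [[ 0.005 -0.002  1.   ]
 [-1.     0.001  0.005]
 [-0.001 -1.    -0.002]] F [-0.   0.4 -1.3] op 0.47 q [ 0.26  0.56 -0.11  1.97  0.1   0.63  0.1 ]
[0.00181339 0.14875826 0.00034304]
```

```bash
python3 -m handwheel '[[[0,0.03,0,0,0,0],[0,0.06,0,0,0,0],[0,0.08,0,0,0,0],[0,0.095,0,0,0,0],[0,0.105,0,0,0,0],[0,0.115,0,0,0,0],[0,0.125,0,0,0,0],[0,0.135,0,0,0,0],[0,0.143,0,0,0,0],[0,0.149,0,0,0,0],[0,0.149,0,0,0,0]]]'
python3 -m handwheel '[[[0,0.001,0,0,0,0],[0,0.002,0,0,0,0],[0,0.002,0,0,0,0],[0,0.002,0,0,0,0]]]'
python3 -m handwheel '[[[0,0,0,0,0,0],[0,0,0,0,0,0],[0,0,0,0,0,0],[0,0,0,0,0,0],[0,0,0,0,0,0],[0,0,0,0,0,0]]]' 0.5
python3 -m handwheel '[[[0,-0.01,0,0,0,0],[0,-0.03,0,0,0,0],[0,-0.06,0,0,0,0],[0,-0.1,0,0,0,0],[0,-0.14,0,0,0,0],[0,-0.15,0,0,0,0],[0,-0.15,0,0,0,0],[0,-0.15,0,0,0,0]]]'
python3 - <<'E'
from h import *
s=st()
snap('wrist','w11.png');snap('scene','s3.png')
a=cv2.imread('pics/w11.png');b=cv2.imread('pics/s3.png')[150:310,170:330]
cv2.imwrite('pics/m11.png',np.hstack([cv2.resize(a,(440,330)),cv2.resize(b,(330,330),interpolation=2)]))
E
```

```text
clock: 49.95
tool_pos: [0.4781, -0.1412, 0.0683]
eef_rot: [0.501, -0.5, 0.499, -0.5]
contact_force: [0.5, 0.1, -1.4]
opening: 0.468
clock: 50.28
tool_pos: [0.4788, -0.1414, 0.0676]
eef_rot: [-0.5, 0.499, -0.5, 0.501]
contact_force: [0.0, -0.8, -1.1]
opening: 0.467
clock: 50.78
tool_pos: [0.4786, -0.1413, 0.0673]
eef_rot: [-0.501, 0.499, -0.499, 0.501]
contact_force: [0.6, 1.2, 0.2]
opening: 0.75
clock: 51.45
tool_pos: [0.4785, -0.1414, 0.218]
eef_rot: [-0.5, 0.499, -0.5, 0.501]
contact_force: [-0.1, -0.4, -0.1]
opening: 0.748
t 51.45 pos [ 0.4785 -0.1414  0.218 ] R
 [[ 0.002  0.001  1.   ]
 [-1.    -0.     0.002]
 [ 0.    -1.     0.001]] F [-0.1 -0.4 -0.1] op 0.748 q [ 0.27  0.56 -0.11  1.97  0.1   0.62  0.09]
```

View pics/m11.png

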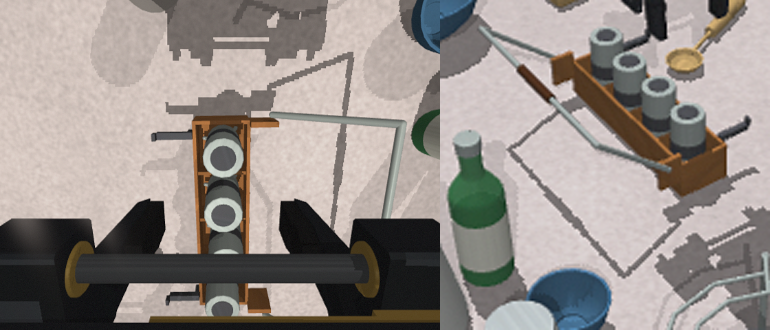

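All four pots stand upright in the four bays. Next I measure the bail angle from its sleeve in two cameras.

```bash
python3 - <<'E'
from h import *
from scipy.optimize import least_squares
P=[]
for cam,w in [('top',(380,195,500,215)),('scene',(195,160,250,215))]:
    im=snapshot(cam)[:,:,::-1]
    b,g,rr=[im[:,:,i].astype(int) for i in range(3)]
    m=((rr-b>20)&(rr<130)).astype(np.uint8);k=np.zeros_like(m);k[w[1]:w[3],w[0]:w[2]]=m[w[1]:w[3],w[0]:w[2]]
    n,l,s,c=cv2.connectedComponentsWithStats(k);i=1+np.argmax(s[1:,4]);print(cam,s[i],c[i]);P.append((cam,c[i]))
f=lambda X:np.concatenate([proj(c,X)-uv for c,uv in P])
o=least_squares(f,[.6,-.23,.16]);print('tri',o.x,o.fun)
g=lambda a:np.concatenate([proj(c,[.534-.12*np.cos(a[0]),a[1],.06+.12*np.sin(a[0])])-uv for c,uv in P])
o=least_squares(g,[2.2,-.233]);a=o.x[0];print('arc',o.x,o.fun,.534-.12*np.cos(a),.06+.12*np.sin(a))
st()
E
```

```text
top [427 203  25   4  59] [438.59322034 204.57627119]
scene [224 176  26  33 390] [237.68205128 189.17948718]
tri [ 0.60262907 -0.21436888  0.15077282] [-5.82407868  7.81248277 -8.44319277 -2.05434291]
arc [ 2.19805501 -0.21102177] [-6.61143663  6.70623529 -8.6252999  -3.28120227] 0.6044312989294356 0.15715674001896365
t 51.65 pos [ 0.4775 -0.1411  0.2159] R
 [[ 0.002 -0.003  1.   ]
 [-1.     0.001  0.002]
 [-0.001 -1.    -0.003]] F [-0.2 -0.6 -0.1] op 0.748 q [ 0.27  0.56 -0.11  1.97  0.1   0.62  0.09]
```

```bash
python3 - <<'E'
from h import *
from scipy.optimize import least_squares
P=[('top',np.array([438.6,204.6])),('scene',np.array([215.6,190.]))]
f=lambda X:np.concatenate([proj(c,X)-uv for c,uv in P])
o=least_squares(f,[.6,-.23,.16]);print('tri',o.x,o.fun)
g=lambda a:np.concatenate([proj(c,[.534-.12*np.cos(a[0]),a[1],.06+.12*np.sin(a[0])])-uv for c,uv in P])
o=least_squares(g,[2.2,-.233]);a=o.x[0];print('arc',o.x,o.fun,.534-.12*np.cos(a),.06+.12*np.sin(a))
E
```

```text
tri [ 0.6271743  -0.23391322  0.13988715] [ 0.47201051 -0.64619267  0.68875938  0.17454114]
arc [ 2.44579816 -0.23556375] [ 0.85616218 -0.03675422  0.86985389  0.67703493] 0.6261053610886197 0.13691945435801656
```

```bash
python3 -m handwheel '[[[0.04,0,0,0,0,0],[0.08,0,0,0,0,0],[0.093,0,0.03,0,0,0],[0.093,0,0.07,0,0,0],[0.093,0,0.11,0,0,0],[0.093,0,0.1485,0,0,0],[0.093,0,0.1485,0,0,0],[0.093,0,0.1485,0,0,0],[0.093,0,0.1485,0,0,0],[0.093,0,0.1485,0,0,0]]]' 0 10
python3 - <<'E'
from h import *
s=st()
im=snapshot('wrist')[:,:,::-1];cv2.imwrite('pics/w12.png',im)
b,g,rr=[im[:,:,i].astype(int) for i in range(3)]
m=((rr-b>25)&(rr<130)).astype(np.uint8);m[300:]=0
n,l,t,c=cv2.connectedComponentsWithStats(m)
for i in np.argsort(-t[1:,4])[:3]+1: print(t[i],c[i],onplane('wrist',*c[i],.138))
print(proj('wrist',(.6265,-.2345,.138)))
E
```

```text
clock: 52.48
tool_pos: [0.6253, -0.2344, 0.2163]
eef_rot: [0.501, -0.501, 0.499, -0.5]
contact_force: [-0.1, -0.2, -0.4]
opening: 0.502
t 52.48 pos [ 0.6253 -0.2344  0.2163] R
 [[ 0.001 -0.003  1.   ]
 [-1.     0.     0.001]
 [-0.    -1.    -0.003]] F [-0.1 -0.2 -0.4] op 0.502 q [ 0.35  0.77 -0.11  1.45  0.1   0.93  0.21]
[  87   37  124  263 6576] [176.36192214 144.20787713] [ 0.54486388 -0.17378895  0.138     ]
[ 312  189   22  111 2150] [322.70837209 243.66232558] [ 0.62394609 -0.22969985  0.138     ]
[  85  117   82   38 2000] [124.5605 134.6055] [ 0.51758356 -0.16883608  0.138     ]
[327.07834908 251.55954497]
```

```bash
python3 -m handwheel '[[[0,0.02,-0.002,0,0,0],[0,0.04,-0.002,0,0,0],[0,0.055,-0.002,0,0,0],[0,0.07,-0.002,0,0,0],[0,0.08,-0.002,0,0,0],[0,0.09,-0.002,0,0,0],[0,0.098,-0.002,0,0,0],[0,0.098,-0.002,0,0,0],[0,0.098,-0.002,0,0,0]]]'
python3 -m handwheel '[[[0,0,0,0,0,0],[0,0,0,0,0,0],[0,0,0,0,0,0],[0,0,0,0,0,0],[0,0,0,0,0,0],[0,0,0,0,0,0]]]' -1 10
python3 - <<'E'
from h import *
s=st();p=s['tool_pos']
a0=np.arctan2(p[2]+.019-.06,.534-p[0]);print(a0,np.hypot(p[2]+.019-.06,.534-p[0]))
a=a0
x0,z0=-np.cos(a0)*.12,np.sin(a0)*.12
for a in np.arange(2.4,-.01,-.1):
    print(round(a,1),'y',round(-(.12*np.sin(a)-z0),4),'z',round(-.12*np.cos(a)-x0,4))
E
```

```text
clock: 53.28
tool_pos: [0.6252, -0.2341, 0.1193]
eef_rot: [0.501, -0.5, 0.499, -0.5]
contact_force: [0.6, 0.1, 1.1]
opening: 0.496
clock: 53.78
tool_pos: [0.6253, -0.234, 0.1195]
eef_rot: [-0.501, 0.499, -0.499, 0.501]
contact_force: [-0.0, -0.2, 0.3]
opening: 0.126
t 53.78 pos [ 0.6253 -0.234   0.1195] R
 [[ 0.002  0.     1.   ]
 [-1.    -0.     0.002]
 [ 0.    -1.     0.   ]] F [-0.  -0.2  0.3] op 0.126 q [ 0.34  0.89 -0.1   1.52  0.12  0.74  0.19]
2.431636760075601 0.12038147378329478
2.4 y -0.0028 z -0.0025
2.3 y -0.0113 z -0.0111
2.2 y -0.0188 z -0.0204
2.1 y -0.0254 z -0.0304
2.0 y -0.0309 z -0.0411
1.9 y -0.0353 z -0.0522
1.8 y -0.0386 z -0.0637
1.7 y -0.0408 z -0.0755
1.6 y -0.0417 z -0.0875
1.5 y -0.0415 z -0.0995
1.4 y -0.04 z -0.1114
1.3 y -0.0374 z -0.1231
1.2 y -0.0336 z -0.1345
1.1 y -0.0287 z -0.1454
1.0 y -0.0228 z -0.1558
0.9 y -0.0158 z -0.1656
0.8 y -0.0079 z -0.1746
0.7 y 0.0009 z -0.1828
0.6 y 0.0105 z -0.19
0.5 y 0.0207 z -0.1963
0.4 y 0.0315 z -0.2015
0.3 y 0.0428 z -0.2056
0.2 y 0.0544 z -0.2086
0.1 y 0.0662 z -0.2104
-0.0 y 0.0782 z -0.211
```

```bash
python3 -m handwheel '[[[0,-0.0028,-0.0025,0,0,0],[0,-0.0113,-0.0111,0,0,0],[0,-0.0188,-0.0204,0,0,0],[0,-0.0254,-0.0304,0,0,0],[0,-0.0309,-0.0411,0,0,0],[0,-0.0353,-0.0522,0,0,0],[0,-0.0386,-0.0637,0,0,0],[0,-0.0408,-0.0755,0,0,0],[0,-0.0417,-0.0875,0,0,0],[0,-0.0415,-0.0995,0,0,0],[0,-0.04,-0.1114,0,0,0],[0,-0.0374,-0.1231,0,0,0]]]'
python3 -m handwheel '[[[0,0.0038,-0.0114,0,0,0],[0,0.0087,-0.0223,0,0,0],[0,0.0146,-0.0327,0,0,0],[0,0.0216,-0.0425,0,0,0],[0,0.0295,-0.0515,0,0,0],[0,0.0383,-0.0597,0,0,0],[0,0.0479,-0.0669,0,0,0],[0,0.0479,-0.0669,0,0,0]]]'
python3 - <<'E'
from h import *
s=st();p=s['tool_pos']
print(np.arctan2(p[2]+.019-.06,.534-p[0]),np.hypot(p[2]+.019-.06,.534-p[0]))
E
```

```text
clock: 54.78
tool_pos: [0.5023, -0.2355, 0.1583]
eef_rot: [0.5, -0.498, 0.501, -0.501]
contact_force: [2.6, -3.0, -0.9]
opening: 0.127
clock: 55.45
tool_pos: [0.435, -0.2355, 0.109]
eef_rot: [0.5, -0.499, 0.501, -0.5]
contact_force: [2.0, -3.3, -3.7]
opening: 0.13
t 55.45 pos [ 0.435  -0.2355  0.109 ] R
 [[ 0.001  0.002  1.   ]
 [-1.    -0.001  0.001]
 [ 0.001 -1.     0.002]] F [ 2.  -3.3 -3.7] op 0.13 q [ 0.45  0.74 -0.08  2.07  0.17  0.33  0.23]
0.6017817493983553 0.12008476504201689
```

```bash
python3 -m handwheel '[[[0,0.0102,-0.0063,0,0,0],[0,0.021,-0.0115,0,0,0],[0,0.0323,-0.0156,0,0,0],[0,0.0439,-0.0186,0,0,0],[0,0.05,-0.0196,0,0,0],[0,0.0557,-0.0204,0,0,0],[0,0.062,-0.0208,0,0,0],[0,0.0677,-0.021,0,0,0],[0,0.0677,-0.021,0,0,0],[0,0.0677,-0.021,0,0,0]]]'
python3 - <<'E'
from h import *
s=st();p=s['tool_pos']
print(np.arctan2(p[2]+.019-.06,.534-p[0]),np.hypot(p[2]+.019-.06,.534-p[0]))
E
```

```text
clock: 56.28
tool_pos: [0.4147, -0.2355, 0.0409]
eef_rot: [0.5, -0.499, 0.5, -0.5]
contact_force: [1.2, -5.4, -2.2]
opening: 0.122
t 56.28 pos [ 0.4147 -0.2355  0.0409] R
 [[ 0.001  0.001  1.   ]
 [-1.    -0.001  0.001]
 [ 0.001 -1.     0.001]] F [ 1.2 -5.4 -2.2] op 0.122 q [ 0.44  0.87 -0.03  2.14  0.2   0.13  0.22]
-0.0006633515065524606 0.11932297814446328
```

```bash
python3 -m handwheel '[[[0,0,0,0,0,0],[0,0.002,0,0,0,0],[0,0.004,0,0,0,0],[0,0.006,0,0,0,0],[0,0.006,0,0,0,0],[0,0.006,0,0,0,0]]]' -1 40
python3 -c "
from h import *
st()"
```

```text
clock: 56.78
tool_pos: [0.4147, -0.2356, 0.0376]
eef_rot: [0.5, -0.498, 0.501, -0.5]
contact_force: [-1.2, -3.7, 27.0]
opening: 0.102
t 56.78 pos [ 0.4147 -0.2356  0.0376] R
 [[ 0.001  0.002  1.   ]
 [-1.    -0.003  0.001]
 [ 0.003 -1.     0.002]] F [-1.2 -3.7 27. ] op 0.102 q [ 0.44  0.88 -0.03  2.15  0.2   0.12  0.22]
```

```bash
python3 -m handwheel '[[[0,-0.004,0,0,0,0],[0,-0.004,0,0,0,0],[0,-0.004,0,0,0,0]]]' 
python3 -m handwheel '[[[0,0,0,0,0,0],[0,0,0,0,0,0],[0,0,0,0,0,0],[0,0,0,0,0,0],[0,0,0,0,0,0]]]' -0.54 10
python3 -m handwheel '[[[0,-0.01,0,0,0,0],[0,-0.025,0,0,0,0],[0,-0.045,0,0,0,0],[0,-0.08,0,0,0,0],[0,-0.12,0,0,0,0],[0,-0.16,0,0,0,0],[0,-0.2,0,0,0,0],[-0.04,-0.2,0,0,0,0],[-0.08,-0.2,0,0,0,0],[-0.12,-0.2,0,0,0,0],[-0.15,-0.2,0,0,0,0],[-0.15,-0.2,0,0,0,0]]]'
python3 - <<'E'
from h import *
st()
snap('wrist','w13.png');snap('scene','s4.png');snap('top','t4.png')
a=cv2.imread('pics/t4.png')[150:350,170:520];b=cv2.imread('pics/s4.png')[145:305,165:365]
cv2.imwrite('pics/m13.png',np.hstack([cv2.resize(a,(437,250),interpolation=2),cv2.resize(b,(312,250),interpolation=2)])) 
w=cv2.imread('pics/w13.png')
cv2.imwrite('pics/m13.png',np.vstack([cv2.imread('pics/m13.png'),cv2.copyMakeBorder(cv2.resize(w,(440,330)),0,0,0,309,0)]))
E
```

```text
clock: 57.03
tool_pos: [0.4146, -0.2355, 0.0396]
eef_rot: [0.5, -0.499, 0.5, -0.5]
contact_force: [1.4, -5.5, -0.6]
opening: 0.103
clock: 57.45
tool_pos: [0.4139, -0.2338, 0.0389]
eef_rot: [0.501, -0.5, 0.499, -0.501]
contact_force: [0.6, -0.6, 0.1]
opening: 0.228
clock: 58.45
tool_pos: [0.4136, -0.0779, 0.2399]
eef_rot: [-0.502, 0.497, -0.496, 0.504]
contact_force: [0.3, 0.7, 0.1]
opening: 0.23
t 58.45 pos [ 0.4136 -0.0779  0.2399] R
 [[ 0.013  0.     1.   ]
 [-1.     0.003  0.013]
 [-0.003 -1.     0.   ]] F [0.3 0.7 0.1] op 0.23 q [ 0.18  0.43 -0.15  2.15  0.11  0.57 -0.03]
```

View pics/m13.png

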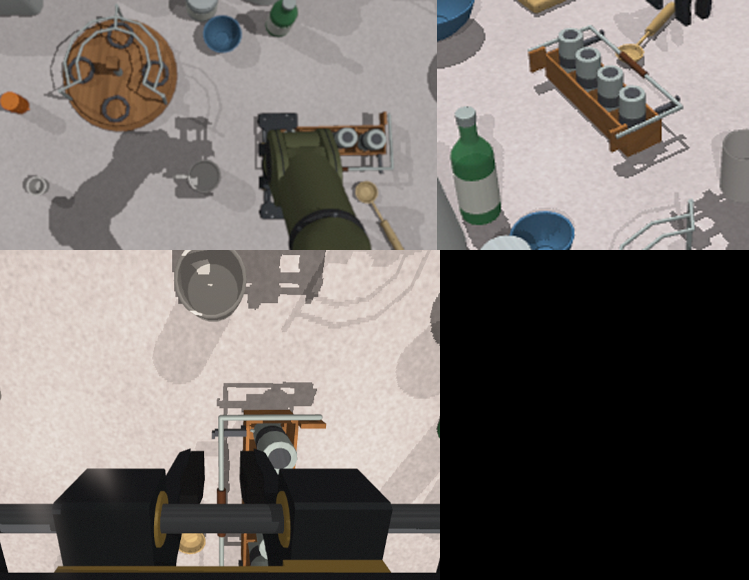

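```bash
python3 - <<'E'
from h import *
for a in (0,.1,.2):
    p=lambda y:[.534-.12*np.cos(a),y,.06+.12*np.sin(a)]
    print(a,'scene sleeve',np.round(proj('scene',p(-.2345))),'corner',np.round(proj('scene',p(-.1015))),'wrist corner',np.round(proj('wrist',p(-.1015))))
print(r.get_state()['clock']); job.finish_job()
E
```

```text
0 scene sleeve [292. 187.] corner [322. 214.] wrist corner [325. 233.]
0.1 scene sleeve [292. 183.] corner [322. 211.] wrist corner [325. 237.]
0.2 scene sleeve [291. 180.] corner [322. 207.] wrist corner [328. 241.]
58.6
the job is handed in; nothing more can be done
```

I emptied the carousel and handed the job in at 58.6 s of the 210 s allowed; it reports no verdict.

**What I did:**
- **Mounted pots:** pots 1, 2 and 4 were present and the rear socket was empty. I turned each to the gap, unscrewed it 82° and stood it in the caddy: pot 1 in bay 4, pot 4 in bay 3, pot 2 in bay 2.
- **Loose pot:** it was still where I first saw it, and it went into bay 1. I left the orange look-alike alone.
- **Bail:** I gripped it by its sleeve, swung it from about 2.43 rad to 0 and pressed it down until it met its stop at 27 N. Then I let go and moved clear.

**Last checks:**
- **Pots:** the final pictures show all the sockets empty and the pots upright. The arm hid part of the caddy in the top view, but the scene view showed all four.
- **Bail:** on the stop, the gripper's position gave a bail angle of 0.00 rad. In the final scene view the bar's midpoint is within about 2 pixels of the fully-down position. The readings of its corner were looser: about 3 pixels off in the scene view and up to 10 in the wrist view, which was taken before the arm had settled. I read these by eye, so they do not exclude the bail being up to about 0.1 rad open.
- **Bystanders:** those in view in the last pictures look unmoved. I did not measure them.
- **Cameras:** the top and wrist cameras disagreed by about 4 mm in y. The grasps agreed with the wrist camera, so I used that.

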